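Clamp a machine parallel on a sloping plate with a sliding bar clamp

ROBOT

A 7-joint arm with a two-finger parallel gripper is mounted at the origin on the work surface. World frame = base frame: x ahead of the robot, y to its left, z up, the work surface at z = 0. Lengths are in m, angles in degrees, forces in N, time in s.
With the tool pointing down it reaches from about 0.425 to 0.975 m from the base axis. Payload 16.7 kg.
Tool frame: the origin (TCP) lies at the very end of the fingers, on their centre line; the grasp point (between the pads) lies 19 mm behind it; z points along the fingers, y is the direction in which the jaws open and shut (so a half turn about z gives the same grasp; the last joint's range is limited). The gripper opens to 85 mm and grips with 20 to 120 N. Pads are 22 mm wide; open, the fingers measure 114 mm over their backs; the gripper's body (76 mm by 85 mm) begins 54 mm behind the grasp point. The pads swing forward as they close: fully open they stand 13 mm farther back than shut.
Start: joints at [56.408, 24.414, 4.234, 92.017, -1.954, 63.644, -3.845], TCP at [0.286, -0.612, 0.231] pointing down, gripper open.
Joint ranges: [-163.25, 163.25], [-28.42, 122.38], [-70.27, 78.77], [12.13, 141.07], [-58.53, 238.53], [9.26, 117.41], [-156.51, 156.51]. Speed limits (degrees/s): [108.29, 108.29, 136.94, 136.94, 172.46, 172.46, 172.46].

INTERFACE

Orientations are given as [roll, pitch, yaw] about the fixed x, y, z axes, in that order (R = Rz(yaw) Ry(pitch) Rx(roll)).
In Python, from plant import arm, viewer gives the robot as it stands.
- The arm moves only by the shell command python3 -m crank 'ROWS' [FORCE]. ROWS is JSON, one flat list of numbers, 5 for each row, row after row: the finger opening in cm, from 0 to 8.54, then the shift along the tool's x, y, z in cm, then the turn about the tool's z in rad. A call has 1 to 20 rows; each row shifts and turns the commanded pose from where the row before left it, along the tool's axes as they then stand; what a row does not reach is not made up. A row lasts 1/12 s, in which the tool goes at most 41.7 mm and 7.16 degrees, less where a joint would pass 70% of its speed; a pose out of reach is approached as far as the arm can. A call is refused whole if a number of a shift passes 4.17 or a number of a turn 0.125, either way. A call with a gripper value outside its range is refused whole. The fingers move at their own pace and stop on an object; FORCE is the grip in N (left out, the last holds). Time passes only in rows, so rows that do not move let the fingers close. It gives the time, the measured TCP pose, the force and the opening at its end, in the units of the state.
- arm.get_state(): the state, without advancing time (a new reading comes with each control period).
- viewer.grab_frame(name): name is "side" or "top"; returns the picture (480x640x3 uint8, red, green, blue); there is no depth.
- viewer.get_calibration(name): a dict with "fx", "fy", "cx", "cy" (pixels), "dist" ([k1, k2, p1, p2, k3] as OpenCV has them; the pictures are not rectified), "eye" and "attitude" of the camera in the world. Camera axes: x right, y down, z forward; pixel columns grow to the right and rows downward; lengths in m; the calibration is good to about 2 mm. A picture is of the moment at which its call begins. get_calibration takes no time and is no camera call.
- arm.close_job(): hands the job in, once; it reports no verdict.
The state is a dict: "time": time; "joint_pos": joint angles; "qvel": joint speeds; "tau": joint torques, N m; "tool_pos": TCP position; "tcp_rot": TCP orientation; "ft_force": force on the tool from outside, world axes, zero at the start; "torque": the same for the moment, N m; "opening": finger opening in m.
Only numpy, scipy, OpenCV 4.12 (cv2) and the standard library are available. Lean on these libraries where they do the work, as an engineer would, in place of code of your own. Each camera call takes 0.05 s, during which the arm holds its last target.

TASK

Lay the aluminium parallel flat on the sloping plate, its long side against the brass fence, its ends even with the two white lines and one end under the clamp's copper pad. Then slide the green clamp jaw down its post until the pad meets the parallel and the jaw tilts and binds, and turn the brass wing handle clockwise by a good half turn so that the clamp is tight. Leave everything else in the drawer where it is, and let go.

Things in the scene. Friction and masses are not known exactly. Their poses are not given: they have to be found in the camera images.
- work_center (a point): centre of the parallel: a loose aluminium bar 170 long (its y), 30 wide (its x), 36 high (its z, upward), 0.45 kg give or take 30%, with four dark holes through its sides; lies on the cork, long axis anyhow. Either end may go either way.
- bed: dark steel sloping plate, fixed. Origin on its upper surface, 71 above the drawer floor. z: normal of the surface, leaning 0.5 rad (29 deg) from vertical towards the low edge (roughly to the robot); x: up the slope; y: level, towards the clamp post. Spans x -55 to 55, y -100 to 165; 14 thick. White lines cross it at y = -85 and 85.
- place (a point): where the parallel's centre belongs, with the plate's axes: 18 above the plate, 15 up-slope of the brass fence's inner face, half-way between the lines. The fence (8 high, 8 thick, y -100 to 100) runs along the low edge. The jaw's arm overhangs the +y half, so bring the parallel in low from the -y side, gripped about 25 off its middle on the -y half.
- post_top (a point): centre of the top of the clamp's square steel post, 20 x 20, with the plate's axes; it stands 143 above the plate, 140 along +y from place.
- push_spot (a point): top of the round steel button (20 diameter) on the green arm; a push there along the plate's -z slides the jaw down the post (stiff, about 8 N; it stays where left). It is 31 from the post's axis, 49 from the wing's axis. Jaw: collar 36 x 36 x 34 on the post, arm 24 wide, 18 thick, reaching 96 from the post axis towards the plate's -y.
- carriage (a joint): how far the jaw has slid down the post: 0 m at the top, 0.08 at the bottom; with the screw at 0 the pad's face is 96 mm less this above the plate, so it meets the seated parallel at about 0.060 (less the pad's travel, 2 mm per rad of screw).
- jaw (a joint): tilt of the jaw on the post: 0 rad square, 0.02 to 0.045 when it has tilted (arm tip up) and bound. It tilts when the pad bears on the work while the button is pushed (18 N or so), or when the screw is tightened; bound, it holds by itself.
- screw (a joint): turn of the brass wing handle: 0 rad backed off, growing clockwise seen from above, stop at 5.0. Drives the pad down 2 mm per rad. Starts between 0 and 0.5; tight takes a good half turn after the jaw has bound. It turns stiffly (0.12 N m, more under load) and stays where it is left.
- wing (a point): centre of the brass wing handle, a bar 50 long, 12 thick, 24 high, that turns about the plate's z direction. It stands on the arm with 10 free below it; its axes tilt and turn with it (its y along the 50 mm bar, its z along the screw). Its centre is 22 above the arm's top and 59 above the pad's face at screw 0; the pad goes down from there.
- pad: copper pad, 26 diameter, 8 thick, under the arm on the screw's end; origin at the centre of its pressing face. It sits on spring washers (2.5 N per mm), so it gives some millimetres under load.
- block1: steel gauge block 100 x 35 x 30, loose; origin under its centre, like the other bystanders. It only has to be left where it lies.
- block2: steel gauge block 80 x 35 x 22, loose. It only has to be left where it lies.
- block3: steel gauge block 70 x 35 x 35, loose. It only has to be left where it lies.
- dial: black dial indicator lying face up, 58 diameter, 23 high, stems to 57 from its centre, loose. It only has to be left where it lies.
- thread_mic: nickel-plated thread micrometer lying flat, C frame 77 x 60, barrel to 98 from the origin along x, 16 high, loose. It only has to be left where it lies.
- c_spanner: dull brass C-spanner lying flat, about 175 long, 6 thick, loose. It only has to be left where it lies.
- tap_wrench: steel tap wrench, 160 long, 14 high, lying along its x, loose. It only has to be left where it lies.
Mind the look-alikes: they are no part of the job. What is shaped like the part that bears work_center but turquoise is not meant.

How it is judged (in metres and radians):
On the way, in this order (a step that is already met when the one before it is completed fails the run):
1. the parallel lies flat on the plate, against the fence and between the lines (x of work_center in the frame of bed between -0.04 and -0.022 m and y of work_center in the frame of bed between -0.02 and 0.02 m and z of work_center in the frame of bed between 0.013 and 0.022 m and angle between the y axis of work_center and the y axis of bed, either way round below 0.07 rad and angle between the z axis of work_center and the z axis of bed, either way round below 0.07 rad), for 0.2 s.
2. the jaw has been slid down: the pad bears on the parallel and the jaw has tilted (contact force between pad and work above 1.5 N and value of joint jaw above 0.012 rad), for 0.2 s.
3. the wing handle has been screwed tight (contact force between pad and work above 8 N and value of joint jaw above 0.012 rad and value of joint screw above 2.6 rad), for 0.2 s.
At the end, for the whole second after the job is handed in: The parallel rests flat on the plate (within 0.07 rad), within about 8 mm of the fence and 20 mm of centred between the lines; the pad presses it with more than 8 N, the jaw is tilted more than 0.012 rad, the wing handle reads more than 2.6 rad, and everything is still (all of step 1 and all of step 3 and linear speed of work below 0.01 m/s); the robot touches nothing.
It fails at once if a thing lying in the drawer (gauge block, dial indicator, micrometer, spanner or tap wrench) is shifted by more than 20 mm (distance of any of block1, block2, block3, dial, thread_mic, c_spanner, tap_wrench from where it was at the start of the episode above 0.02 m).
It also fails if it takes over 72 s, if anything falls off the work surface, if the arm or the gripper's body presses on something with over 40 N, if the wrist force passes 120 N, or if a joint passes its speed limit or range.

## Working session

There is one attempt and no reset: what is moved stays moved. The work goes in short steps, Python scripts to look and compute and a shell command to move; the robot and the scene stay as the last step left them, time stands still between calls to the robot, and variables do not carry over. Pictures are saved under pics/ and viewed, and the job is handed in when it is done.

```bash
ls; mkdir -p pics; python3 - <<'E'
from plant import arm, viewer
import cv2
print(arm.get_state())
for n in("side","top"):
    print(viewer.get_calibration(n))
    cv2.imwrite(f"pics/{n}0.png",cv2.cvtColor(viewer.grab_frame(n),cv2.COLOR_RGB2BGR))
E
```

```text
pics
{'time': 0.0, 'joint_pos': array([56.40874938, 24.44872805,  4.23331428, 92.05144391, -1.9540937 ,
       63.64396494, -3.84416318]), 'qvel': array([-0.00475252, -0.03814234, -0.04134689,  0.00303665, -0.02863604,
       -0.07957699, -0.01760355]), 'tau': array([-1.34307633e-03, -9.49854040e+01,  3.75997782e+00, -4.63522589e+01,
        1.90661912e-02,  1.01878759e-02,  7.65535015e-05]), 'tool_pos': array([ 0.28532611, -0.61128746,  0.23062852]), 'tcp_rot': array([-1.79928312e+02,  5.76354509e-03,  2.50221850e+01]), 'ft_force': array([-0.94576225, -0.12192923,  0.00606929]), 'torque': array([ 0.03554881, -0.0110447 , -0.00602458]), 'opening': 0.08551675882259985}
{'fx': 588.4440846409526, 'fy': 588.4440846409526, 'cx': 324.3051175833551, 'cy': 243.58540696226754, 'dist': array([-0.17399784,  0.        ,  0.        ,  0.        ,  0.        ]), 'eye': array([0.0379698 , 0.85610587, 1.17686303]), 'attitude': array([-135.83849853,   -0.71654093, -152.11886279])}
{'fx': 595.0023449249206, 'fy': 595.0023449249206, 'cx': 311.3576535592252, 'cy': 241.39474603113197, 'dist': array([-0.11686859,  0.        ,  0.        ,  0.        ,  0.        ]), 'eye': array([ 0.24264638, -0.02683823,  1.49838109]), 'attitude': array([-170.12518587,   -0.98641929,  -88.37105232])}
```

View pics/side0.png

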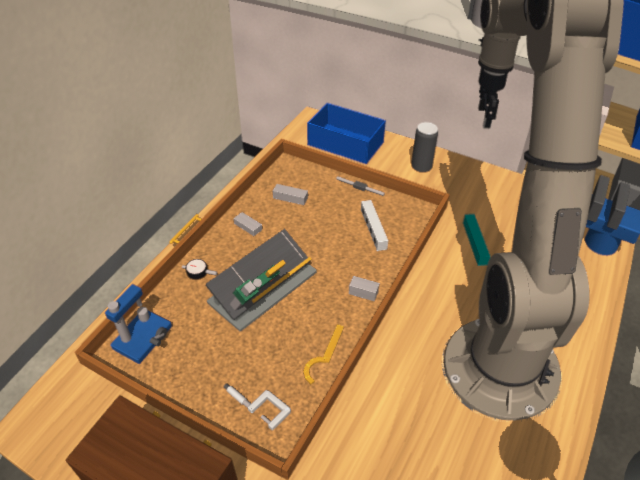

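View pics/top0.png

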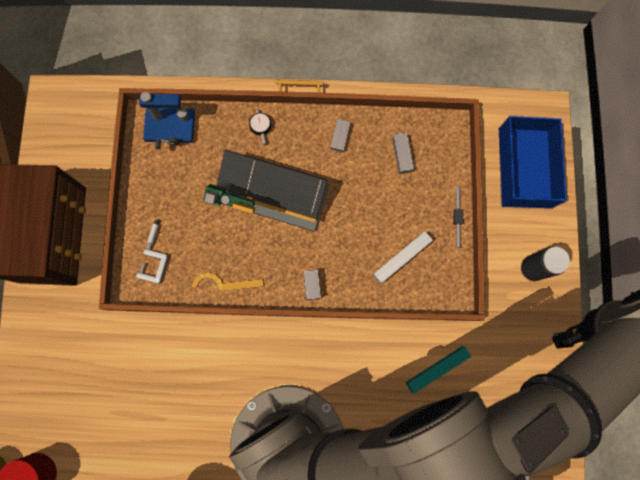

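```bash
cat > h.py <<'E'
import numpy as np, cv2
from scipy.spatial.transform import Rotation as Ro
from plant import arm, viewer
def cal(n):
    c=viewer.get_calibration(n); K=np.array([[c['fx'],0,c['cx']],[0,c['fy'],c['cy']],[0,0,1]])
    R=Ro.from_euler('xyz',c['attitude'],degrees=True).as_matrix()
    return K,np.array(c['dist']),np.array(c['eye']),R
def ray(n,uv):
    K,d,e,R=cal(n); p=cv2.undistortPoints(np.array(uv,float).reshape(-1,1,2),K,d).reshape(-1,2)
    v=np.c_[p,np.ones(len(p))]@R.T
    return e,v/np.linalg.norm(v,axis=1)[:,None]
def onz(n,uv,z):
    e,v=ray(n,uv); return e+v*((z-e[2])/v[:,2])[:,None]
def proj(n,P):
    K,d,e,R=cal(n); P=np.array(P,float).reshape(-1,3)
    rv=cv2.Rodrigues(R.T)[0]; return cv2.projectPoints(P,rv,-R.T@e,K,d)[0].reshape(-1,2)
def tri(a,b):
    e1,v1=ray('side',[a]);e2,v2=ray('top',[b]);v1=v1[0];v2=v2[0]
    s=np.linalg.lstsq(np.c_[v1,-v2],e2-e1,rcond=None)[0]
    A=e1+s[0]*v1;B=e2+s[1]*v2; return (A+B)/2,np.linalg.norm(A-B)
def grab(n): return cv2.cvtColor(viewer.grab_frame(n),cv2.COLOR_RGB2BGR)
def crop(img,x,y,w,h,k,fn): cv2.imwrite(fn,cv2.resize(img[y:y+h,x:x+w],None,fx=k,fy=k,interpolation=cv2.INTER_CUBIC))
E
python3 - <<'E'
from h import *
s=cv2.imread('pics/side0.png');t=cv2.imread('pics/top0.png')
crop(s,195,220,133,110,6,'pics/sc.png'); crop(t,195,140,150,100,5,'pics/tc.png')
crop(s,350,190,60,70,8,'pics/sp.png'); crop(t,365,225,80,65,8,'pics/tp.png')
print(proj('top',[[0,0,0],[.6,0,0]]), onz('top',[[404,257],[272,190]],.03))
# floor check: tool
print(proj('top',[[.286,-.612,.231]]),proj('side',[[.286,-.612,.231]]))
E
```

```text
[[287.01096635 443.90398413]
 [294.92956691 204.33462539]] [[ 0.46649872 -0.27824649  0.03      ]
 [ 0.62843157  0.05902845  0.03      ]]
[[570.26588409 329.83517927]] [[481.69285442 122.23569073]]
```

View pics/sc.png

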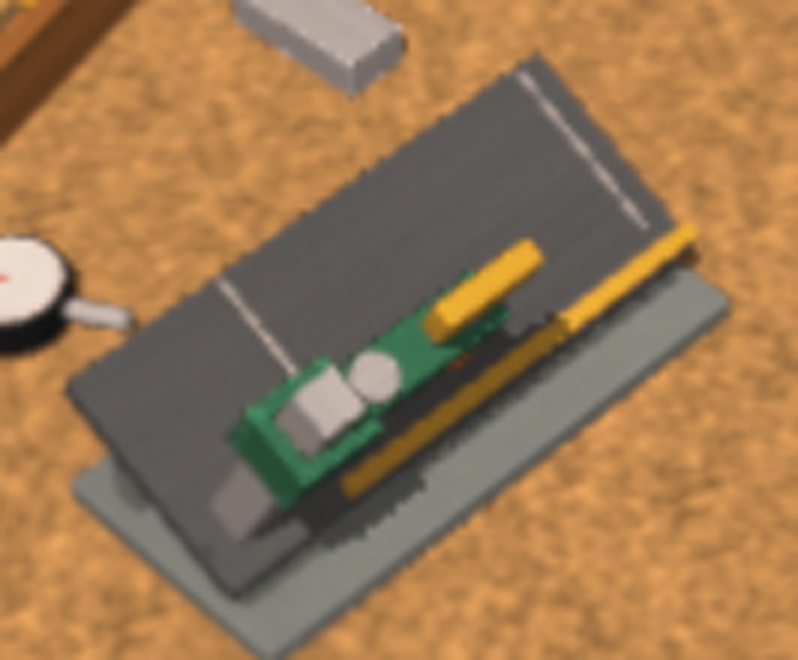

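View pics/tc.png

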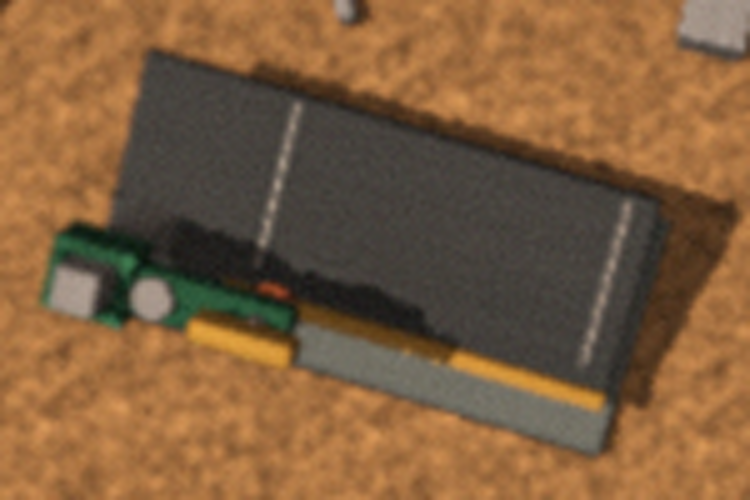

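View pics/sp.png

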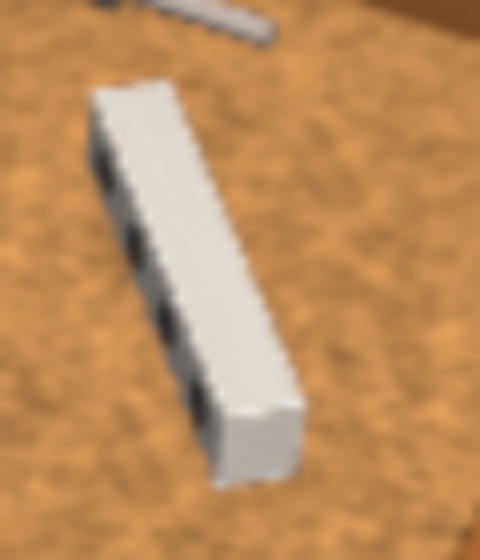

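View pics/tp.png

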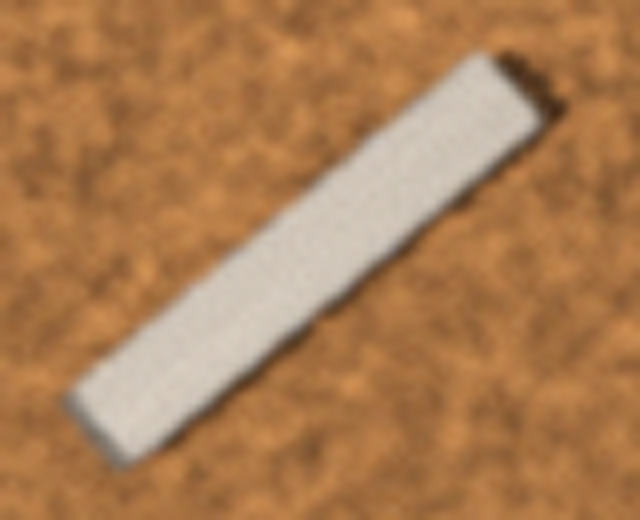

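```bash
cat > fit.py <<'E'
from h import *
from scipy.optimize import least_squares
def c(o,k,p): return (np.array(p,float)+.5)/k-.5+np.array(o)
sp=lambda p:c((350,190),8,p); tp=lambda p:c((365,225),8,p)
S=[(93,92),(170,82),(305,408),(222,410)];T=[(488,52),(545,118),(130,458),(75,395)]
P=[]
for a,b in zip(S,T):
    p,r=tri(sp(a),tp(b)); P.append(p); print(p.round(4),round(r,4))
P=np.array(P); z=P[:,2].mean(); print('meanz',z,'center',P.mean(0))
for n,f,Q in(('top',tp,T),('side',sp,S)):
    q=onz(n,[f(a) for a in Q],z); m=(q[0]+q[1])/2-(q[2]+q[3])/2
    print(n,q.mean(0).round(4),np.linalg.norm(m),np.degrees(np.arctan2(m[1],m[0])))
ss=lambda p:c((195,220),6,p); tt=lambda p:c((195,140),5,p)
obs=[('side',ss((537,55)),(55,-100,0)),('top',tt((657,197)),(55,-100,0)),
('side',ss((68,385)),(55,165,0)),('top',tt((150,52)),(55,165,0)),
('side',ss((235,590)),(-55,165,0)),
('top',tt((603,398)),(-51,-100,8)),('side',ss((688,228)),(-51,-100,8)),
('side',ss((334,400)),(-32,140,143)),('top',tt((77,290)),(-32,140,143))]
obs=[o for o in obs]
def frame(v):
    yaw=v[3]; z=None
    R=Ro.from_euler('z',yaw).as_matrix()@Ro.from_euler('y',-.5).as_matrix()
    return R,v[:3]
def res(v):
    R,o=frame(v); return np.concatenate([proj(n,R@(np.array(p)/1e3)+o)[0]-uv for n,uv,p in obs])
if __name__=='__main__':
    r=least_squares(res,[.63,.03,.08,-.2],loss='soft_l1'); print(r.x,np.degrees(r.x[3])); print(res(r.x).reshape(-1,2).round(1))
    R,o=frame(r.x); print(R)
    for nm,p in(('place',(-32,0,18)),('post',(-32,140,143)),('btn',(-32,109,136)),('wing',(-32,60,155))): print(nm,(R@(np.array(p)/1e3)+o).round(4))
    for n,f,q in(('side',ss,(375,378)),('top',tt,(152,300))): print('btn obs',f(q))
    a,rr=tri(ss((375,378)),tt((152,300))); print('btn bedframe',R.T@(a-o),rr)
    a,rr=tri(ss((484,290)),tt((243,340))); print('wing bedframe',R.T@(a-o),rr)
    a,rr=tri(ss((334,400)),tt((77,290))); print('post bedframe',R.T@(a-o),rr)
    np.save('bed.npy',r.x)
E
python3 fit.py
```

```text
[ 0.5311 -0.3321  0.0378] 0.0039
[ 0.5096 -0.3502  0.038 ] 0.0058
[ 0.3989 -0.2199  0.0387] 0.0053
[ 0.4196 -0.2015  0.0433] 0.0008
meanz 0.03943684176035825 center [ 0.46477908 -0.27590778  0.03943684]
top [ 0.4666 -0.2754  0.0394] 0.17110827355439182 -49.325477264829814
side [ 0.4627 -0.2761  0.0394] 0.16773331377421657 -49.46630238769841
[ 0.62051061  0.03019234  0.06855325 -0.25773731] -14.767259960756757
[[-1.5 -1.3]
 [ 1.4  0.7]
 [-1.4 -0.5]
 [-0.4  0.1]
 [-0.7  0.6]
 [ 0.6  1.4]
 [-0.  -0.3]
 [-0.6  0.6]
 [ 0.3  1.9]]
[[ 0.84859531  0.25489325 -0.46358973]
 [-0.22368987  0.9669692   0.12220233]
 [ 0.47942554  0.          0.87758256]]
place [0.585  0.0396 0.069 ]
post [0.5627 0.1902 0.1787]
btn [0.5581 0.1594 0.1726]
wing [0.5368 0.1143 0.1892]
btn obs [257.08333333 282.58333333]
btn obs [225.  199.6]
btn bedframe [-0.03088111  0.11059018  0.1204864 ] 0.003098744692211123
wing bedframe [-0.03096013  0.06152602  0.14042745] 0.0033519544143660427
post bedframe [-0.02967402  0.14008457  0.14443645] 0.005071226366964883
```

The bar is gripped at yaw ≈130.6°. The bed's y axis is at yaw ≈75°. First I turn above the start position.

```bash
cat > go.py <<'E'
import sys
from h import *
def delta(p,yaw=None):
    s=arm.get_state(); R=Ro.from_euler('xyz',s['tcp_rot'],degrees=True).as_matrix()
    d=R.T@(np.array(p)-s['tool_pos'])*100
    t=None if yaw is None else -np.radians((yaw-s['tcp_rot'][2]+180)%360-180)
    print('t',round(s['time'],2),'tcp',s['tool_pos'].round(4),s['tcp_rot'].round(1),'q',s['joint_pos'].round(0),'F',s['ft_force'].round(1),'open',round(s['opening'],4))
    print('shift cm',d.round(2),'turn',t)
if __name__=='__main__':
    a=[float(x) for x in sys.argv[1:]]; delta(a[:3],a[3] if len(a)>3 else None)
E
python3 -m crank '[8.5,0,0,0,-0.12, 8.5,0,0,0,-0.12, 8.5,0,0,0,-0.12, 8.5,0,0,0,-0.12, 8.5,0,0,0,-0.12, 8.5,0,0,0,-0.12, 8.5,0,0,0,-0.12, 8.5,0,0,0,-0.12, 8.5,0,0,0,-0.12, 8.5,0,0,0,-0.12, 8.5,0,0,0,-0.12, 8.5,0,0,0,-0.12, 8.5,0,0,0,-0.12, 8.5,0,0,0,-0.12, 8.5,0,0,0,-0.12, 8.5,0,0,0,-0.04, 8.5,0,0,0,0]' 40
python3 go.py .4813 -.2947 .12 130.6
```

```text
time: 1.52
tool_pos: [0.2852, -0.6115, 0.2309]
tcp_rot: [180.0, -0.0, 130.6]
ft_force: [0.4, -0.2, 0.1]
opening: 0.085
t 1.52 tcp [ 0.2852 -0.6115  0.2309] [180.   -0.  130.6] q [ 72.  25. -17.  91.   8.  65.  94.] F [ 0.4 -0.2  0.1] open 0.085
shift cm [11.31 35.49 11.11] turn -0.0006802077821612027
```

```bash

python3 -m crank '[8.5,0.9,2.9,0.5,0, 8.5,0.9,2.9,0.5,0, 8.5,0.9,2.9,0.5,0, 8.5,0.9,2.9,0.5,0, 8.5,0.9,2.9,0.5,0, 8.5,0.9,2.9,0.5,0, 8.5,1,3,1,0, 8.5,1,3,1,0, 8.5,1,3,1,0, 8.5,1,3,1,0, 8.5,1,3,2,0, 8.5,0.9,3.1,2.1,0, 8.5,0,0,0,0, 8.5,0,0,0,0]'
python3 - <<'E'
from go import *
delta([.4813,-.2947,.016],130.6)
s=grab('side');t=grab('top')
crop(s,340,150,100,100,5,'pics/s1.png'); crop(t,360,210,100,90,6,'pics/t1.png')
E
```

```text
time: 2.68
tool_pos: [0.4828, -0.2931, 0.1192]
tcp_rot: [-180.0, -0.1, 130.5]
ft_force: [0.4, 0.1, 0.5]
opening: 0.085
t 2.68 tcp [ 0.4828 -0.2931  0.1192] [-1.800e+02 -1.000e-01  1.305e+02] q [ 44.  23. -24. 111.  12.  48.  54.] F [0.4 0.1 0.5] open 0.085
shift cm [-0.05 -0.22 10.32] turn -0.0009183083234241022
```

View pics/s1.png

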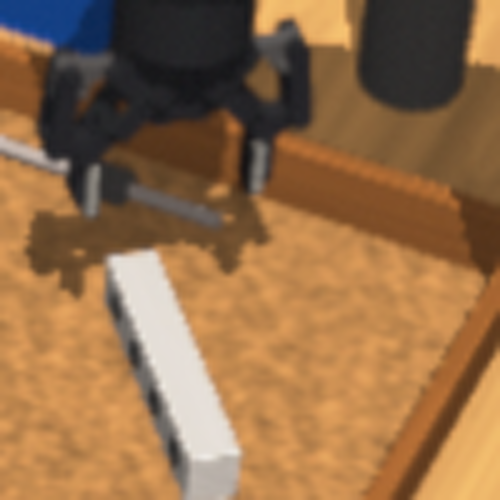

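View pics/t1.png

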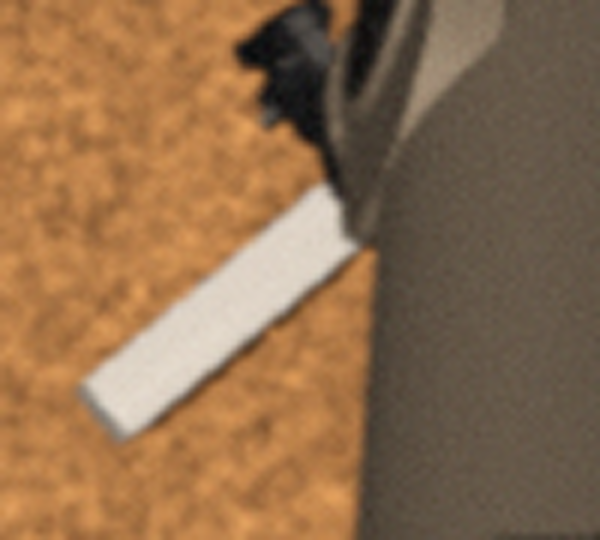

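```bash

python3 -m crank '[8.5,0,-0.2,2,0, 8.5,0,0,2,0, 8.5,0,0,2,0, 8.5,0,0,2,0, 8.5,0,0,1.5,0, 8.5,0,0,0.8,0, 8.5,0,0,0,0, 2.5,0,0,0,0, 2.5,0,0,0,0, 2.5,0,0,0,0, 2.5,0,0,0,0, 2.5,0,0,0,0, 2.5,0,0,0,0, 2.5,0,0,0,0]' 60
python3 -m crank '[2.5,0,0,0,0, 2.5,0,0,0,0,2.5,0,0,-2,0, 2.5,0,0,-2,0, 2.5,0,0,-2,0, 2.5,0,0,-2,0,2.5,0,0,0,0]'
python3 - <<'E'
from go import *
delta([.4813,-.2947,.016],130.6)
s=grab('side')
crop(s,340,150,100,100,6,'pics/s2.png')
E
```

```text
time: 3.95
tool_pos: [0.4816, -0.2968, 0.0184]
tcp_rot: [180.0, 0.1, 130.4]
ft_force: [-1.1, 2.6, 10.7]
opening: 0.0288
time: 4.53
tool_pos: [0.4823, -0.2974, 0.1007]
tcp_rot: [179.9, 0.2, 130.4]
ft_force: [0.5, -0.6, -4.8]
opening: 0.0291
t 4.53 tcp [ 0.4823 -0.2974  0.1007] [179.9   0.2 130.4] q [ 44.  25. -23. 112.  13.  46.  54.] F [ 0.5 -0.6 -4.8] open 0.0291
shift cm [0.31 0.09 8.47] turn -0.0028155009661088542
```

View pics/s2.png

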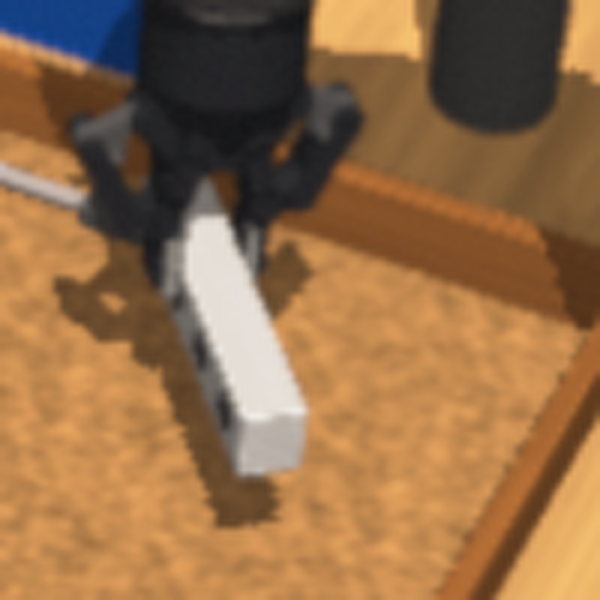

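```bash
cat > barchk.py <<'E'
from h import *
# near-end observed (side crop 6x, off 340,150): top-left,top-right,bot-right,bot-left
q=[(np.array(p)+.5)/6-.5+np.array((340,150)) for p in[(235,418),(305,407),(300,468),(240,475)]]
s=arm.get_state(); R=Ro.from_euler('xyz',s['tcp_rot'],degrees=True).as_matrix(); o=s['tool_pos']
# intersect rays with vertical planes tool y=+-15 : solve tool-frame coords
e,v=ray('side',q)
for k,(vv,ys) in enumerate(zip(v,(-1,1,1,-1))):
  for y in(-.015,.015):
    el=R.T@(e-o); vl=R.T@vv; t=(y-el[1])/vl[1]; print(k,(el+t*vl).round(4))
E
python3 barchk.py
```

```text
0 [ 0.0278 -0.015   0.0603]
0 [ 0.1076  0.015  -0.02  ]
1 [ 0.1126 -0.015  -0.0255]
1 [ 0.1865  0.015  -0.0998]
2 [ 0.1159 -0.015   0.0086]
2 [ 0.1896  0.015  -0.0681]
3 [ 0.0428 -0.015   0.0835]
3 [0.1216 0.015  0.0015]
```

```bash

python3 -m crank '[2.5,0,0,0,0.12, 2.5,0,0,0,0.12, 2.5,0,0,0,0.12, 2.5,0,0,0,0.12, 2.5,0,0,0,0.12, 2.5,0,0,0,0.12, 2.5,0,0,0,0.12, 2.5,0,0,0,0.12, 2.5,0,0,0,0,2.5,0,0,0,0]'
python3 go.py .550 -.133 .10 75.23
```

```text
time: 5.42
tool_pos: [0.4803, -0.2962, 0.0962]
tcp_rot: [-179.9, -0.0, 75.7]
ft_force: [0.3, 0.4, -5.7]
opening: 0.0291
t 5.42 tcp [ 0.4803 -0.2962  0.0962] [-179.9   -0.    75.7] q [ 34.  24. -11. 112.   6.  44.   5.] F [ 0.3  0.4 -5.7] open 0.0291
shift cm [17.54  2.72 -0.38] turn 0.007920780315039419
```

```bash

python3 -m crank '[2.5,0,0.4,-0.5,0.008, 2.5,0.5,0.4,0,0, 2.5,1,0.4,0,0, 2.5,2,0.4,0,0, 2.5,2,0.4,0,0, 2.5,2,0.4,0,0, 2.5,2,0.3,0,0, 2.5,2,0,0,0, 2.5,2,0,0,0, 2.5,2,0,0,0, 2.5,1.5,0,0,0, 2.5,0.5,0,0,0, 2.5,0,0,0,0, 2.5,0,0,0,0]'
python3 - <<'E'
from go import *
delta([.5884,.0118,.0835],75.23)
s=grab('side');t=grab('top')
crop(s,190,190,150,130,5,'pics/s3.png'); crop(t,190,140,160,120,5,'pics/t3.png')
E
```

```text
time: 6.58
tool_pos: [0.5523, -0.1345, 0.1023]
tcp_rot: [-180.0, 0.0, 75.1]
ft_force: [0.7, 0.1, -5.5]
opening: 0.0288
t 6.58 tcp [ 0.5523 -0.1345  0.1023] [-180.     0.    75.1] q [ 18.  24. -13. 112.   7.  45. -14.] F [ 0.7  0.1 -5.5] open 0.0288
shift cm [15.06 -0.29  1.87] turn -0.0031359891920215398
```

View pics/s3.png

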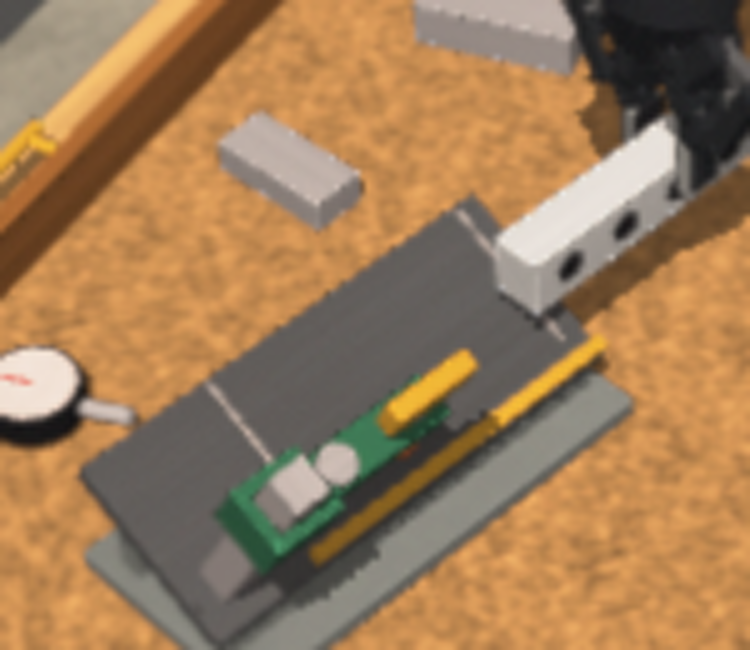

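View pics/t3.png

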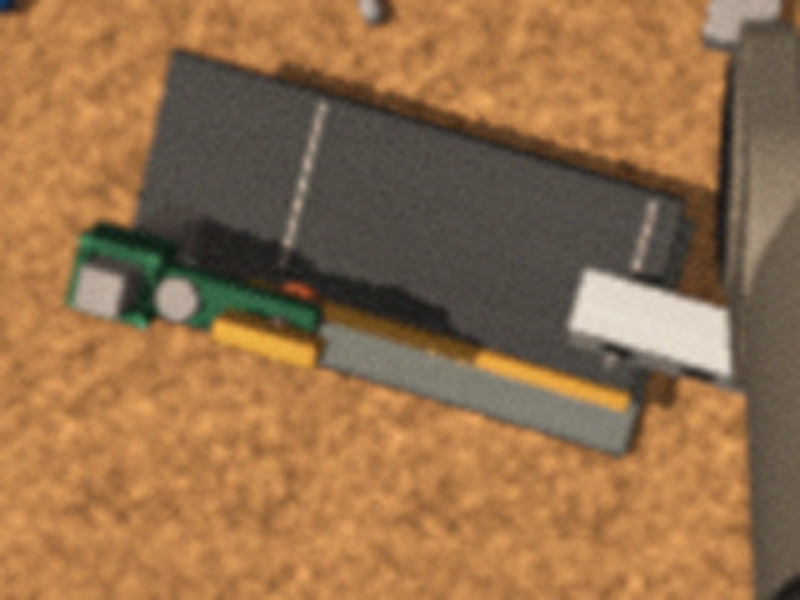

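```bash
python3 - <<'E'
from go import *
from fit import frame,c
R,o=frame(np.load('bed.npy'))
a=lambda p:c((190,190),5,p); b=lambda p:c((190,140),5,p)
s=arm.get_state(); Rt=Ro.from_euler('xyz',s['tcp_rot'],degrees=True).as_matrix()
for p,q in(((498,245),(585,269)),((544,267),(571,325))):
    P,r=tri(a(p),b(q)); print(P.round(4),round(r,4),'bed',(R.T@(P-o)).round(4),'tool',(Rt.T@(P-s['tool_pos'])).round(4))
print('tcp bed',R.T@(s['tool_pos']-o))
E
```

```text
[ 0.5311 -0.3321  0.0378] 0.0039
[ 0.5096 -0.3502  0.038 ] 0.0058
[ 0.3989 -0.2199  0.0387] 0.0053
[ 0.4196 -0.2015  0.0433] 0.0008
meanz 0.03943684176035825 center [ 0.46477908 -0.27590778  0.03943684]
top [ 0.4666 -0.2754  0.0394] 0.17110827355439182 -49.325477264829814
side [ 0.4627 -0.2761  0.0394] 0.16773331377421657 -49.46630238769841
[ 0.5957 -0.0301  0.1201] 0.0067 bed [ 0.0172 -0.0646  0.0494] tool [ 0.1131  0.0148 -0.0179]
[ 0.5665 -0.0244  0.1239] 0.0081 bed [-0.0071 -0.0666  0.067 ] tool [ 0.111  -0.0149 -0.0217]
tcp bed [-0.00491039 -0.17765851  0.04109431]
```

```bash

python3 -m crank '[2.5,0,-0.3,0.8,-0.003, 2.5,0.5,0,0,0, 2.5,1,0,0,0, 2.5,1.5,0,0,0, 2.5,1.5,0,0,0, 2.5,1.5,0,0,0, 2.5,1.5,0,0,0, 2.5,1.5,0,0,0, 2.5,1.5,0,0,0, 2.5,1.5,0,0,0, 2.5,1.5,0,0,0, 2.5,1,0,0,0, 2.5,0.5,0,0,0, 2.5,0,0,0,0, 2.5,0,0,0,0]'
python3 - <<'E'
from go import *
delta([.5884,.0118,.0755],75.23)
s=grab('side');t=grab('top')
crop(s,190,190,150,130,5,'pics/s4.png'); crop(t,190,140,160,120,5,'pics/t4.png')
E
```

```text
time: 7.93
tool_pos: [0.5876, 0.0109, 0.0942]
tcp_rot: [-180.0, 0.0, 75.2]
ft_force: [0.1, -0.9, -6.2]
opening: 0.0293
t 7.93 tcp [0.5876 0.0109 0.0942] [-180.     0.    75.2] q [  4.  26. -15. 109.   9.  46. -30.] F [ 0.1 -0.9 -6.2] open 0.0293
shift cm [0.11 0.05 1.87] turn -0.0012399407400743056
```

View pics/s4.png

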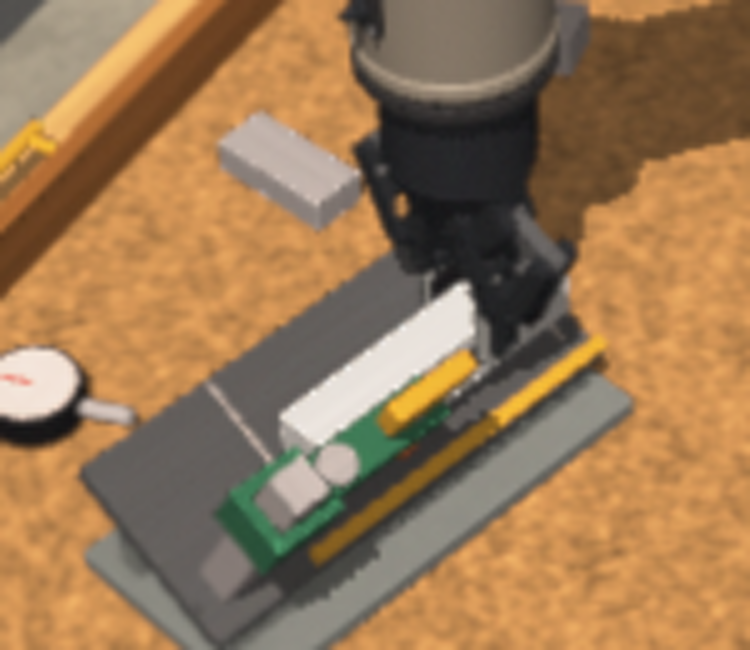

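View pics/t4.png

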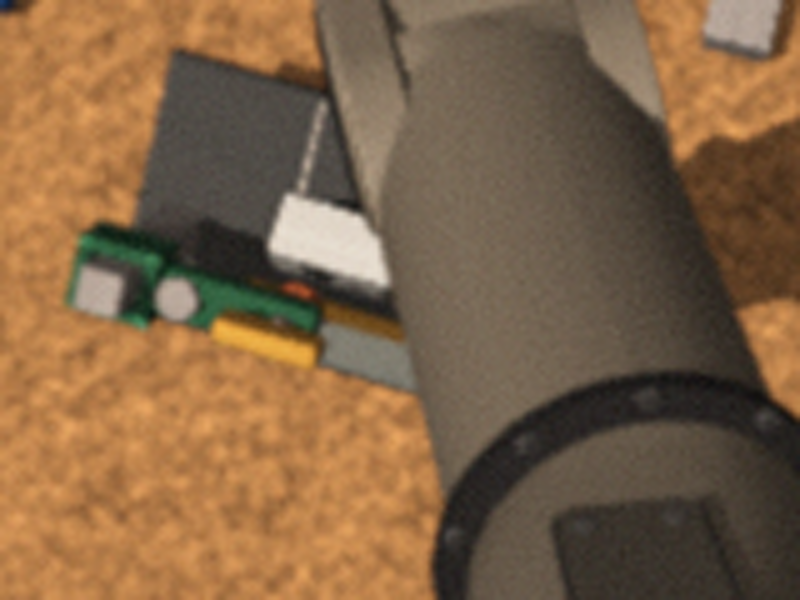

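```bash

python3 -m crank '[2.5,0.1,0,0.5,0, 2.5,0,0,0.5,0, 2.5,0,0,0.2,0, 2.5,0,0,0,0,2.5,0,0,0,0]'
python3 -m crank '[2.5,0,0,0.2,0, 2.5,0,0,0.1,0,2.5,0,0,0,0]'
python3 -m crank '[2.5,0,0,0.2,0, 2.5,0,0,0,0]'

```

```text
time: 8.45
tool_pos: [0.5878, 0.0121, 0.082]
tcp_rot: [-180.0, 0.0, 75.1]
ft_force: [0.5, 1.0, -5.1]
opening: 0.0289
time: 8.7
tool_pos: [0.5883, 0.0122, 0.0799]
tcp_rot: [180.0, -0.0, 75.1]
ft_force: [-3.1, -0.3, 2.5]
opening: 0.029
time: 8.87
tool_pos: [0.5884, 0.0122, 0.0796]
tcp_rot: [179.9, 0.0, 75.1]
ft_force: [-15.4, -0.4, 33.7]
opening: 0.0289
```

```bash

python3 -m crank '[2.5,0,0,-0.2,0, 2.5,0,0,0,0]' 20
python3 -m crank '[3.2,0,0,0,0, 3.4,0,0,0,0, 3.7,0,0,0,0, 4,0,0,0,0, 4.3,0,0,0,0,4.3,0,0,0,0]'
python3 - <<'E'
from go import *
delta([.5884,.0118,.0755],75.23)
s=grab('side')
crop(s,190,190,150,130,5,'pics/s5.png')
E
```

```text
time: 9.03
tool_pos: [0.5884, 0.0123, 0.08]
tcp_rot: [179.9, -0.0, 75.2]
ft_force: [-0.3, 0.2, 0.7]
opening: 0.0289
time: 9.53
tool_pos: [0.588, 0.0122, 0.0792]
tcp_rot: [-180.0, -0.0, 75.2]
ft_force: [-1.7, 0.8, -1.7]
opening: 0.043
t 9.53 tcp [0.588  0.0122 0.0792] [-180.    -0.    75.2] q [  4.  27. -15. 110.   9.  44. -31.] F [-1.7  0.8 -1.7] open 0.043
shift cm [-0.03  0.05  0.37] turn -0.0012728542573946914
```

View pics/s5.png

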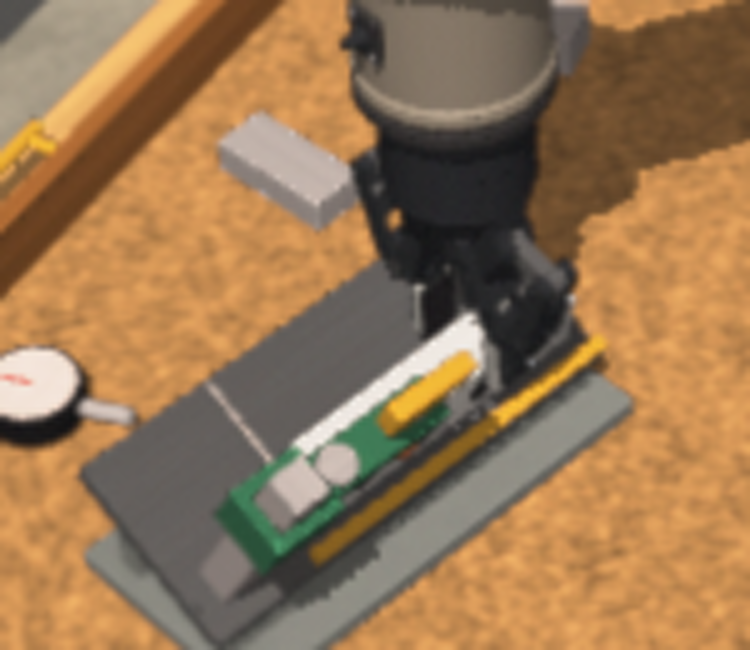

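```bash

python3 -m crank '[4.7,0,0,-0.2,0, 5,0,0,-0.2,0, 5.4,0,0,-0.3,0, 5.8,0,0,-0.3,0, 6.2,0,0,-0.3,0, 6.6,0,0,-0.3,0,6.6,0,0,0,0,6.6,0,0,0,0]'
python3 -m crank '[7,0,0,-1,0, 7,0,0,-2,0, 7,0,0,-3,0, 7,0,0,-3,0, 7,-2,0,-2,0,7,-4,0,0,0, 7,-4,0,0,0,7,-4,0,0,0,7,0,0,0,0]'
python3 - <<'E'
from go import *
delta([.5884,.0118,.0755],75.23)
s=grab('side');t=grab('top')
crop(s,190,190,150,130,5,'pics/s6.png'); crop(t,190,140,160,120,5,'pics/t6.png')
E
```

```text
time: 10.25
tool_pos: [0.5883, 0.0122, 0.0957]
tcp_rot: [180.0, -0.0, 75.2]
ft_force: [-0.0, -0.2, -0.4]
opening: 0.0662
time: 11.0
tool_pos: [0.5498, -0.1314, 0.2061]
tcp_rot: [180.0, 0.2, 74.7]
ft_force: [-1.1, -1.2, -0.1]
opening: 0.0699
t 11.0 tcp [ 0.5498 -0.1314  0.2061] [180.    0.2  74.7] q [ 17.  16. -12. 107.   4.  57. -12.] F [-1.1 -1.2 -0.1] open 0.0699
shift cm [14.87 -0.06 13.01] turn -0.00973511726379619
```

View pics/s6.png

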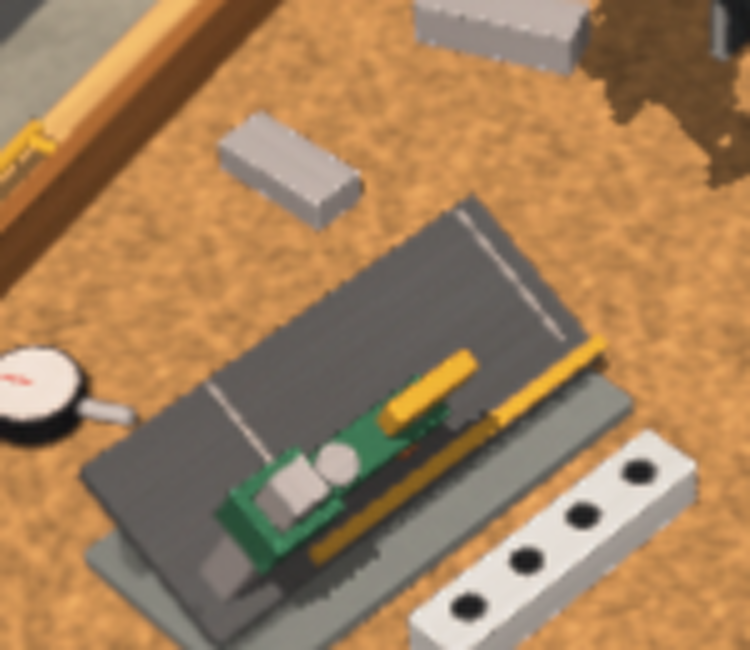

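View pics/t6.png

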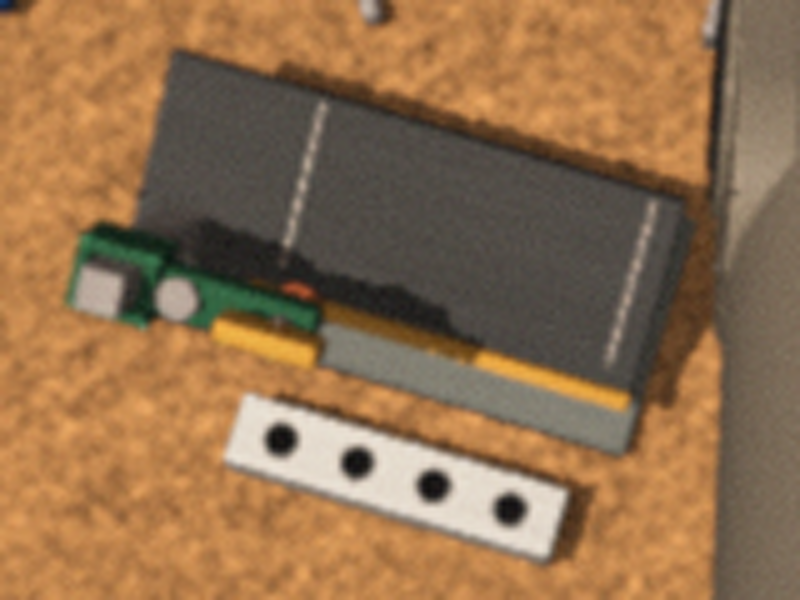

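The bar slid over the fence and fell onto its side (holes up) on the cork, below the plate. It has to be turned back upright, so I'll measure where it lies now.

```bash
sed -i 's/^P=\[\]/P=[]\nimport io,contextlib/' fit.py; python3 - <<'E'
import re
t=open('fit.py').read()
i=t.index("S=[(93");j=t.index("ss=lambda");open('fit.py','w').write(t[:i]+t[j:])
E
python3 - <<'E'
from go import *
from fit import frame,c
a=lambda p:c((190,190),5,p); b=lambda p:c((190,140),5,p)
T=[(247,395),(570,490),(550,560),(227,460)]
q=onz('top',[b(p) for p in T],.031); print(q.round(4),q.mean(0)); m=q[1]+q[2]-q[0]-q[3]; print(np.degrees(np.arctan2(-m[1],-m[0])),np.linalg.norm(m)/2)
S=[(650,432),(696,470),(412,618)]
for s_,t_ in zip(S,[T[1],T[2],T[0]]): print(tri(a(s_),b(t_)))
g=q.mean(0)
delta([g[0],g[1],.016],75)
E
```

```text
[[ 0.5513  0.1391  0.031 ]
 [ 0.5078 -0.0251  0.031 ]
 [ 0.472  -0.0162  0.031 ]
 [ 0.5177  0.1475  0.031 ]] [0.51217054 0.06130495 0.031     ]
74.78389631073213 0.16992489658975582
(array([ 0.50518841, -0.02590077,  0.03001153]), np.float64(0.005652780000087869))
(array([ 0.47148701, -0.01649334,  0.02766081]), np.float64(0.0020669323163971594))
(array([0.54839915, 0.13803918, 0.03361939]), np.float64(0.004780003286826379))
t 11.1 tcp [ 0.5517 -0.125   0.206 ] [180.   0.  75.] q [ 17.  16. -13. 107.   4.  57. -13.] F [ 0.3  0.9 -0.1] open 0.07
shift cm [16.97 -8.66 18.99] turn -0.0006326459955293215
```

```bash

python3 -m crank '[5.2,1,-0.7,0.5,0, 5.2,2,-1.4,1,0, 5.2,2,-1.4,1,0, 5.2,2,-1.4,1,0, 5.2,2,-1.4,1,0, 5.2,2,-1.4,1,0, 5.2,1,-1,1,0, 5.2,0,0,2,0, 5.2,0,0,2,0, 5.2,0,0,2,0, 5.2,0,0,0,0,5.2,0,0,0,0]' 80
python3 - <<'E'
from go import *
delta([.499,.0127,.016],74.9)
s=grab('side')
crop(s,190,190,150,130,5,'pics/s7.png')
E
```

```text
time: 12.1
tool_pos: [0.4979, 0.0169, 0.08]
tcp_rot: [-179.9, 0.0, 75.3]
ft_force: [0.3, 0.8, 0.4]
opening: 0.0519
t 12.1 tcp [0.4979 0.0169 0.08  ] [-179.9    0.    75.3] q [  4.  21. -16. 121.   9.  40. -32.] F [0.3 0.8 0.4] open 0.0519
shift cm [-0.38  0.23  6.4 ] turn 0.006918437322912133
```

View pics/s7.png

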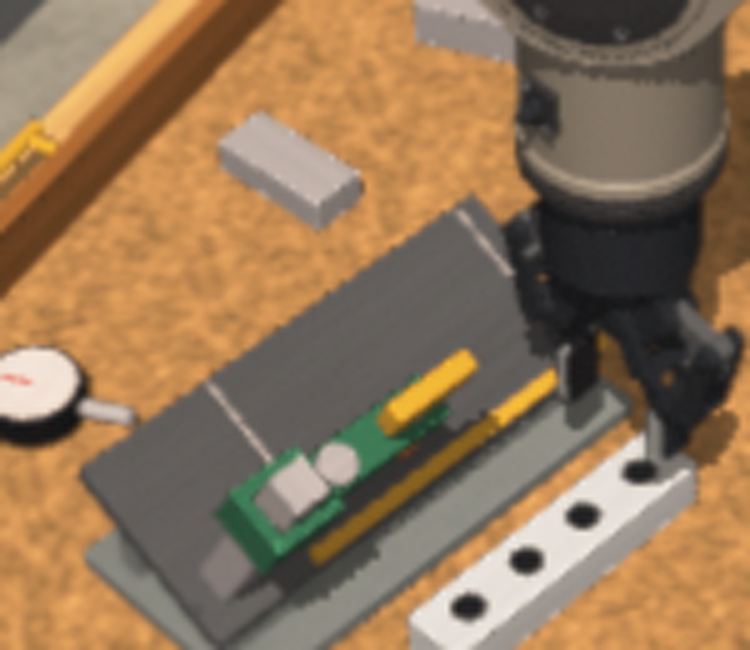

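```bash

python3 -m crank '[5.2,-0.4,0.2,1,0.007, 5.2,0,0,2,0, 5.2,0,0,2,0, 5.2,0,0,0.8,0, 5.2,0,0,0.4,0,5.2,0,0,0,0, 3,0,0,0,0, 3,0,0,0,0, 3,0,0,0,0, 3,0,0,0,0, 3,0,0,0,0,3,0,0,0,0]'
python3 -m crank '[3,0,0,-1,0,3,0,0,-2,0,3,0,0,-2,0,3,0,0,-2,0,3,0,0,-1,0,3,0,0,0,0]'
python3 - <<'E'
from go import *
u=np.array([.255,.967])
g=np.array([.448,-.272])-u*.05
delta([g[0],g[1],.05],74.9)
s=grab('side')
crop(s,190,190,150,130,5,'pics/s8.png')
E
```

```text
time: 13.15
tool_pos: [0.5, 0.0109, 0.0196]
tcp_rot: [179.9, -0.0, 74.8]
ft_force: [-4.9, 0.9, 7.3]
opening: 0.0343
time: 13.65
tool_pos: [0.5011, 0.0107, 0.101]
tcp_rot: [179.8, -0.1, 74.7]
ft_force: [0.9, 0.3, -5.3]
opening: 0.0339
t 13.65 tcp [0.5011 0.0107 0.101 ] [ 1.798e+02 -1.000e-01  7.470e+01] q [  6.  19. -17. 120.   8.  42. -31.] F [ 0.9  0.3 -5.3] open 0.0339
shift cm [-33.68   2.34   5.07] turn -0.002808947835279572
```

View pics/s8.png

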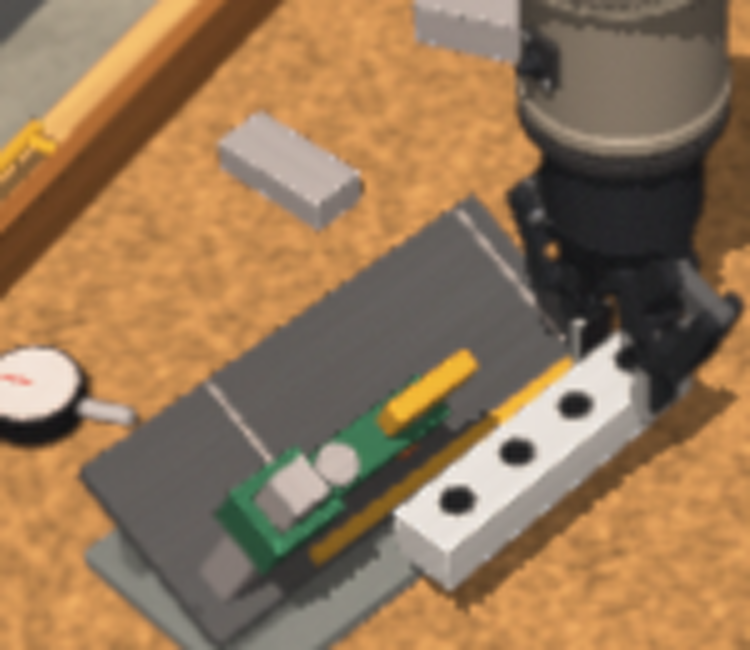

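```bash

python3 -m crank '[3,-1,0,0,0, 3,-2,0.2,0,0, 3,-3,0.2,0,0, 3,-3,0.2,0,0, 3,-3,0.2,0,0, 3,-3,0.3,0,0, 3,-3,0.3,0,0, 3,-3,0.3,0,0, 3,-3,0.3,0,0, 3,-3,0.2,0,0, 3,-3,0.1,0,0, 3,-2.5,0,0,0, 3,-1.2,0,1,0, 3,0,0,1,0, 3,0,0,1,0, 3,0,0,0,0, 3,0,0,0,0]'
python3 - <<'E'
from go import *
delta([.435,-.322,.05],74.9)
s=grab('side');t=grab('top')
crop(s,310,160,130,110,6,'pics/s9.png');crop(t,330,160,130,110,6,'pics/t9.png')
E
```

```text
time: 15.12
tool_pos: [0.433, -0.319, 0.0672]
tcp_rot: [-179.9, -0.1, 74.8]
ft_force: [0.1, 0.9, -5.5]
opening: 0.034
t 15.12 tcp [ 0.433  -0.319   0.0672] [-1.799e+02 -1.000e-01  7.480e+01] q [ 37.  24.  -9. 117.   6.  40.   9.] F [ 0.1  0.9 -5.5] open 0.034
shift cm [-0.24  0.28  1.72] turn -0.0009644175967280724
```

View pics/s9.png

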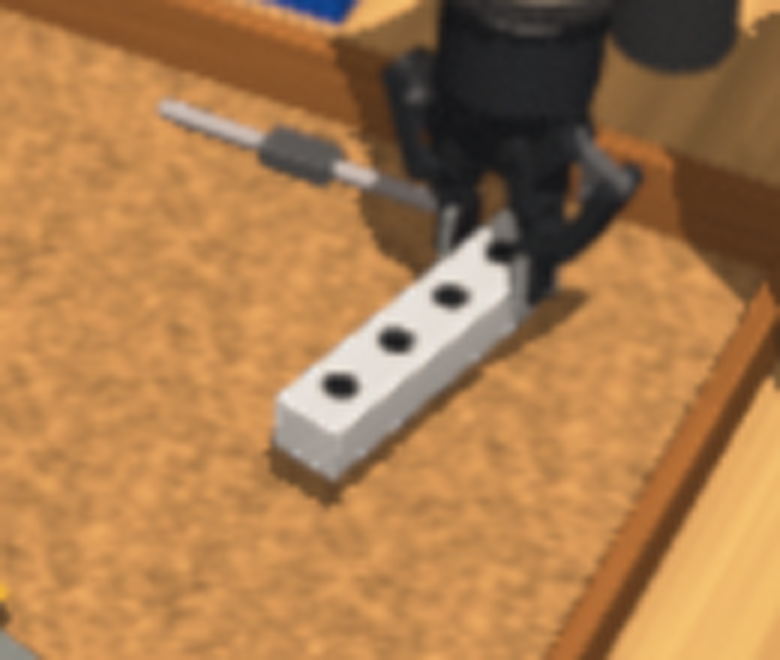

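View pics/t9.png

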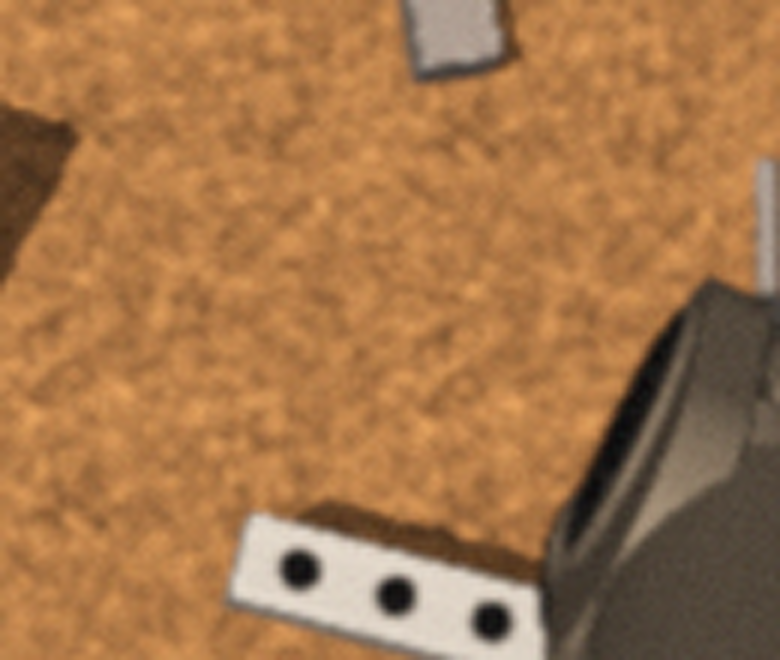

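```bash

python3 -m crank '[3,0,0,1,0, 3,0,0,2,0, 3,0,0,1,0, 3,0,0,0.3,0, 3,0,0,0,0, 3,0,0,0,0]' 
python3 -m crank '[3,0,0,0,0, 3,0,0,0,0]' 20

```

```text
time: 15.72
tool_pos: [0.4335, -0.3204, 0.0255]
tcp_rot: [-180.0, -0.0, 74.8]
ft_force: [0.2, -0.3, -5.8]
opening: 0.0344
time: 15.88
tool_pos: [0.4337, -0.3207, 0.026]
tcp_rot: [179.9, 0.0, 74.8]
ft_force: [0.0, -0.4, -5.6]
opening: 0.0339
```

```bash

python3 -m crank '[3,0.2,0,-0.8,0, 3,0.3,0,-1.2,0, 3,0.4,0,-1,0, 3,0.5,0,-1.2,0, 3,0.6,0,-1,0, 3,0.7,0,-1,0]' 20
python3 - <<'E'
from go import *
delta([.435,-.322,.05],74.9)
s=grab('side')
crop(s,310,160,130,110,6,'pics/s10.png')
E
```

```text
time: 16.38
tool_pos: [0.4408, -0.2939, 0.089]
tcp_rot: [179.9, 0.0, 74.8]
ft_force: [0.2, 0.2, -5.4]
opening: 0.0341
t 16.38 tcp [ 0.4408 -0.2939  0.089 ] [179.9   0.   74.8] q [ 35.  22.  -9. 117.   5.  42.   7.] F [ 0.2  0.2 -5.4] open 0.0341
shift cm [-2.87  0.17  3.9 ] turn -0.002524167530038266
```

View pics/s10.png

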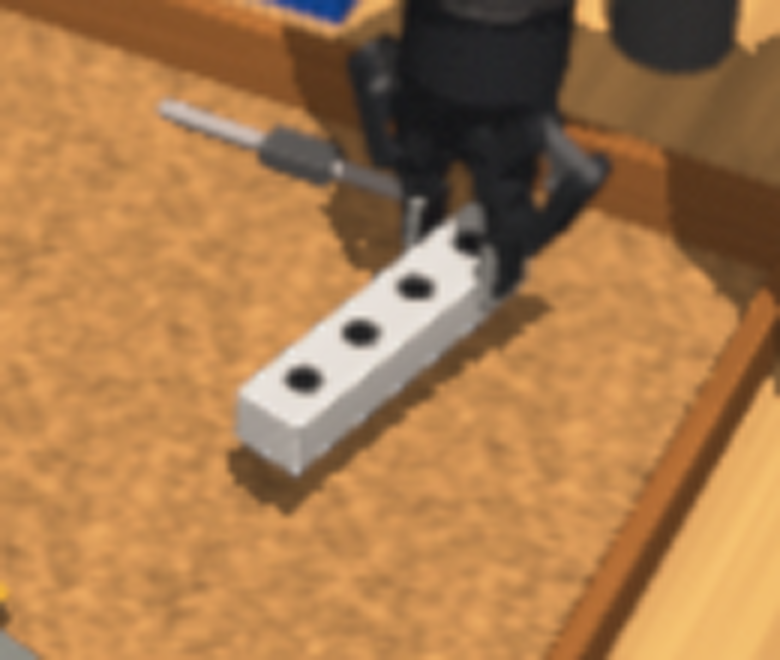

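```bash

python3 -m crank '[3,0,0,2,0, 3,0,0,2,0, 3,0,0,2,0, 3,0,0,0.7,0, 3,0,0,0.2,0, 3,0,0,0,0, 3,0,0,0,0, 4.6,0,0,0,0, 4.6,0,0,0,0, 4.6,0,0,0,0, 4.6,0,0,0,0,4.6,-1,0,0,0, 4.6,-1.9,0,0,0,4.6,0,0,0,0, 3,0,0,0,0, 3,0,0,0,0, 3,0,0,0,0,3,0,0,0,0]' 20
python3 - <<'E'
from go import *
delta([.435,-.322,.05],74.9)
s=grab('side')
crop(s,310,160,130,110,6,'pics/s11.png')
E
```

```text
time: 17.93
tool_pos: [0.4328, -0.3225, 0.0184]
tcp_rot: [180.0, 0.0, 74.8]
ft_force: [-2.0, -5.0, 3.0]
opening: 0.0354
t 17.93 tcp [ 0.4328 -0.3225  0.0184] [180.    0.   74.8] q [ 37.  29.  -8. 118.   7.  34.   8.] F [-2. -5.  3.] open 0.0354
shift cm [ 0.11  0.19 -3.16] turn -0.0024900945416762173
```

View pics/s11.png

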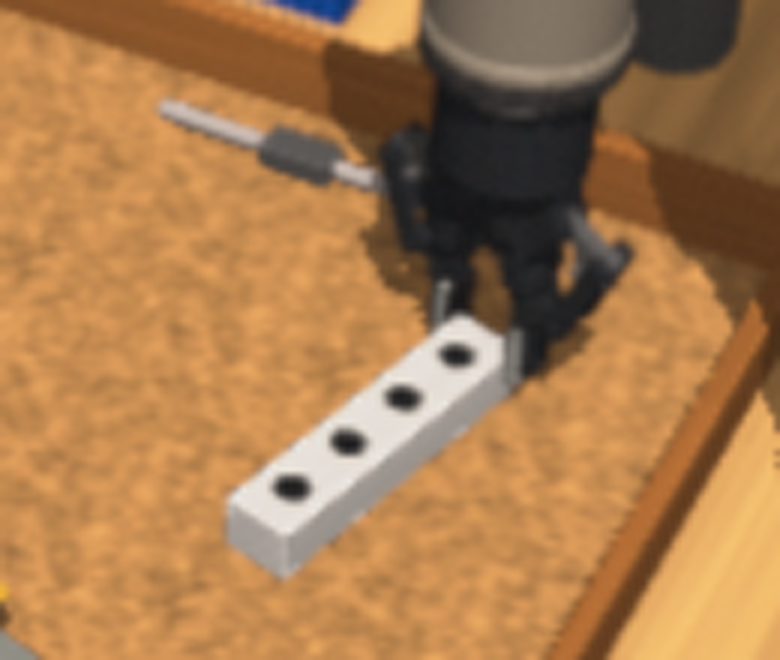

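```bash

python3 -m crank '[3,0.2,0,-1.4,0, 3,0.4,0,-1.4,0, 3,0.5,0,-1.4,0, 3,0.6,0,-1.3,0, 3,0.7,0,-1.2,0, 3,0.9,0,-1.2,0,3,0,0,0,0]' 20
python3 - <<'E'
from go import *
delta([.435,-.322,.05],74.9)
s=grab('side')
crop(s,310,160,130,110,6,'pics/s12.png')
E
```

```text
time: 18.57
tool_pos: [0.4431, -0.2889, 0.0995]
tcp_rot: [179.9, -0.0, 74.9]
ft_force: [0.9, -0.4, -3.7]
opening: 0.0354
t 18.57 tcp [ 0.4431 -0.2889  0.0995] [179.9  -0.   74.9] q [ 35.  21. -10. 117.   5.  43.   6.] F [ 0.9 -0.4 -3.7] open 0.0354
shift cm [-3.41  0.07  4.95] turn -0.0003622504206215579
```

View pics/s12.png

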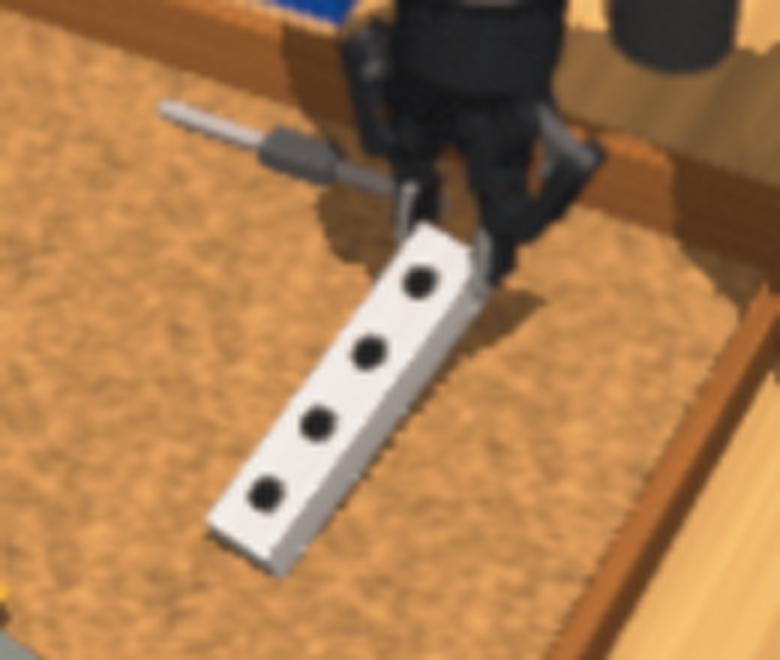

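```bash

python3 -m crank '[3,0.9,0,-1.1,0, 3,1,0,-1.1,0, 3,1.1,0,-0.9,0, 3,1.2,0,-0.9,0, 3,1.3,0,-0.7,0, 3,1.3,0,-0.7,0, 3,1.4,0,-0.5,0, 3,1.4,0,-0.4,0, 3,1.4,0,-0.3,0, 3,0.7,0,-0.1,0, 3,0,0,0,0]' 20
python3 - <<'E'
from go import *
delta([.435,-.322,.05],74.9)
s=grab('side')
crop(s,310,160,130,110,6,'pics/s13.png')
E
```

```text
time: 19.53
tool_pos: [0.4729, -0.1754, 0.1647]
tcp_rot: [180.0, -0.0, 74.9]
ft_force: [0.5, 0.1, -4.5]
opening: 0.0353
t 19.53 tcp [ 0.4729 -0.1754  0.1647] [180.   -0.   74.9] q [ 25.  14. -14. 117.   4.  50.  -6.] F [ 0.5  0.1 -4.5] open 0.0353
shift cm [-15.15   0.15  11.46] turn 0.00021227124204599416
```

View pics/s13.png

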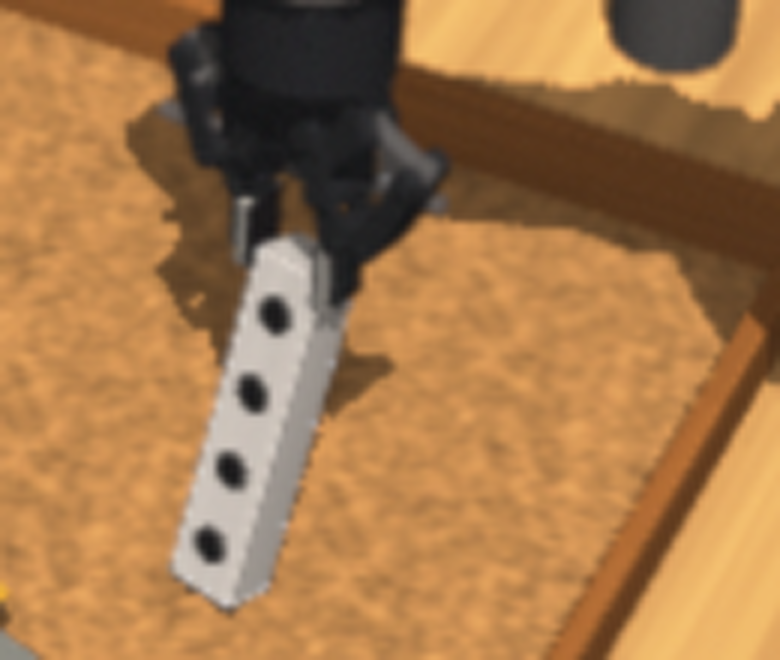

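```bash
python3 - <<'E'
from h import *
for p in[(175,570),(230,610),(268,580)]:
    q=(np.array(p)+.5)/6-.5+np.array((310,160)); print(onz('side',[q],0.0)[0].round(4),onz('side',[q],0.01)[0].round(4))
E
```

```text
[ 0.5051 -0.1429  0.    ] [ 0.5011 -0.1344  0.01  ]
[ 0.472  -0.1327  0.    ] [ 0.4683 -0.1243  0.01  ]
[ 0.465  -0.1576  0.    ] [ 0.4613 -0.149   0.01  ]
```

```bash

python3 -m crank '[3,0.8,0,-0.1,0, 3,1,0,0,0, 3,1,0,0,0, 3,0.6,0,0.1,0, 3,0,0,0,0]' 20
python3 - <<'E'
from go import *
delta([.435,-.322,.05],74.9)
s=grab('side')
crop(s,310,160,130,110,6,'pics/s14.png')
E
```

```text
time: 20.0
tool_pos: [0.4816, -0.143, 0.1641]
tcp_rot: [-180.0, -0.0, 74.9]
ft_force: [-0.2, 0.5, -5.9]
opening: 0.0355
t 20.0 tcp [ 0.4816 -0.143   0.1641] [-180.    -0.    74.9] q [ 22.  14. -15. 117.   5.  50. -10.] F [-0.2  0.5 -5.9] open 0.0355
shift cm [-18.5    0.18  11.4 ] turn -0.0004969137540575802
```

View pics/s14.png

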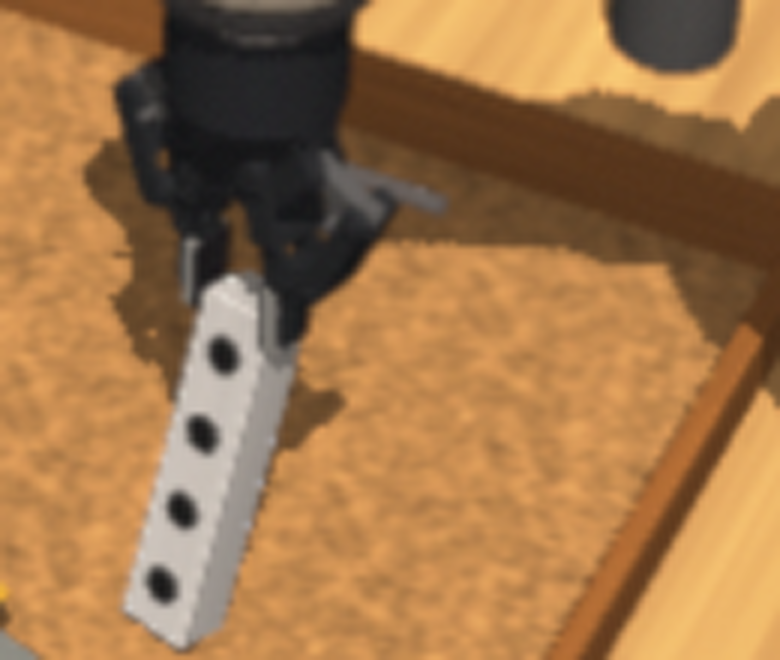

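```bash

python3 -m crank '[3,0,0,0.3,0, 3,0,0,0,0]' 20
python3 -m crank '[3,0,0,0.3,0, 3,0,0,0,0]' 20
python3 - <<'E'
from go import *
s=grab('side');t=grab('top')
crop(s,310,160,130,110,6,'pics/s15.png');crop(t,310,160,130,110,6,'pics/t15.png')
E
```

```text
time: 20.22
tool_pos: [0.4825, -0.1461, 0.1626]
tcp_rot: [179.8, 0.0, 74.7]
ft_force: [-2.9, -2.1, 15.2]
opening: 0.0354
time: 20.38
tool_pos: [0.4832, -0.1467, 0.1605]
tcp_rot: [179.7, 0.0, 74.7]
ft_force: [-3.0, -4.1, 25.5]
opening: 0.0354
```

View pics/s15.png

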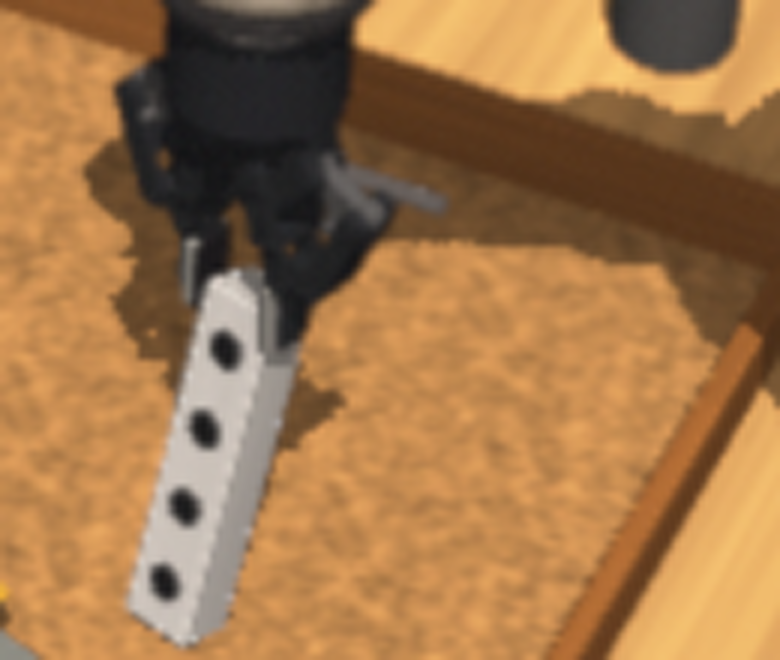

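View pics/t15.png

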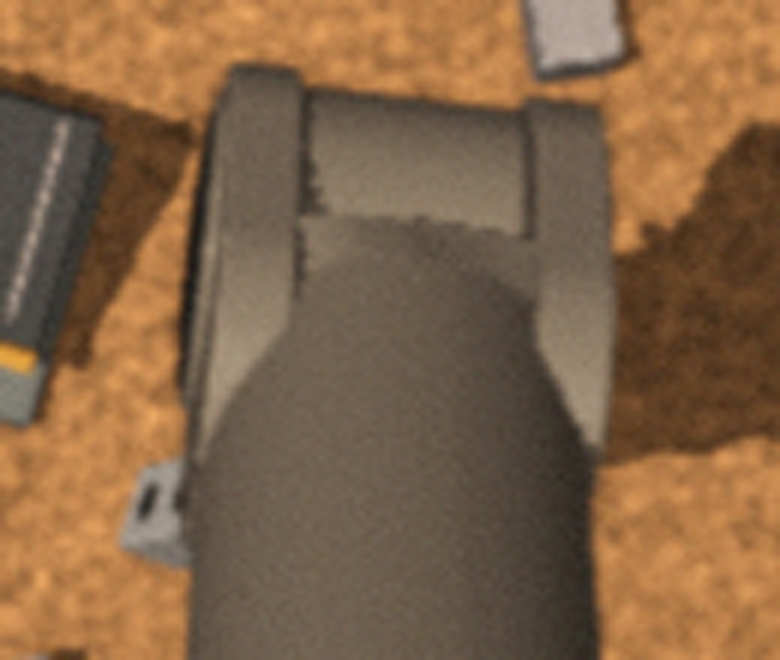

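```bash
python3 - <<'E'
from h import *
f=lambda p:(np.array(p)+.5)/6-.5+np.array((310,160))
for tp,bt in(((205,285),(128,605)),((258,312),(185,645))):
    b=onz('side',[f(bt)],.002)[0]
    for z in np.arange(.14,.18,.005):
        t=onz('side',[f(tp)],z)[0]; print(round(z,3),np.linalg.norm(t-b).round(4),(t-b).round(4))
E
```

```text
0.14 0.1549 [ 0.0019 -0.0704  0.138 ]
0.145 0.1573 [-0.0004 -0.0654  0.143 ]
0.15 0.1599 [-0.0027 -0.0604  0.148 ]
0.155 0.1628 [-0.005  -0.0554  0.153 ]
0.16 0.166 [-0.0073 -0.0504  0.158 ]
0.165 0.1695 [-0.0096 -0.0454  0.163 ]
0.17 0.1732 [-0.0119 -0.0404  0.168 ]
0.175 0.1772 [-0.0142 -0.0354  0.173 ]
0.14 0.1574 [ 0.0075 -0.0753  0.138 ]
0.145 0.1594 [ 0.0054 -0.0703  0.143 ]
0.15 0.1618 [ 0.0032 -0.0653  0.148 ]
0.155 0.1645 [ 0.001  -0.0603  0.153 ]
0.16 0.1674 [-0.0011 -0.0554  0.158 ]
0.165 0.1706 [-0.0033 -0.0504  0.163 ]
0.17 0.1741 [-0.0055 -0.0454  0.168 ]
0.175 0.1778 [-0.0076 -0.0404  0.173 ]
```

```bash

python3 -m crank '[3,0.8,0,-0.1,0, 3,0.8,0,-0.1,0, 3,0.8,0,0,0,3,0.8,0,0,0,3,0.8,0,0,0,3,0.5,0,0.1,0, 3,0,0,0,0]' 20
python3 - <<'E'
from go import *
s=grab('side')
crop(s,310,160,130,110,6,'pics/s16.png')
E
```

```text
time: 21.07
tool_pos: [0.4944, -0.1009, 0.1605]
tcp_rot: [179.9, -0.0, 74.8]
ft_force: [-1.8, 0.9, 14.8]
opening: 0.0354
```

View pics/s16.png

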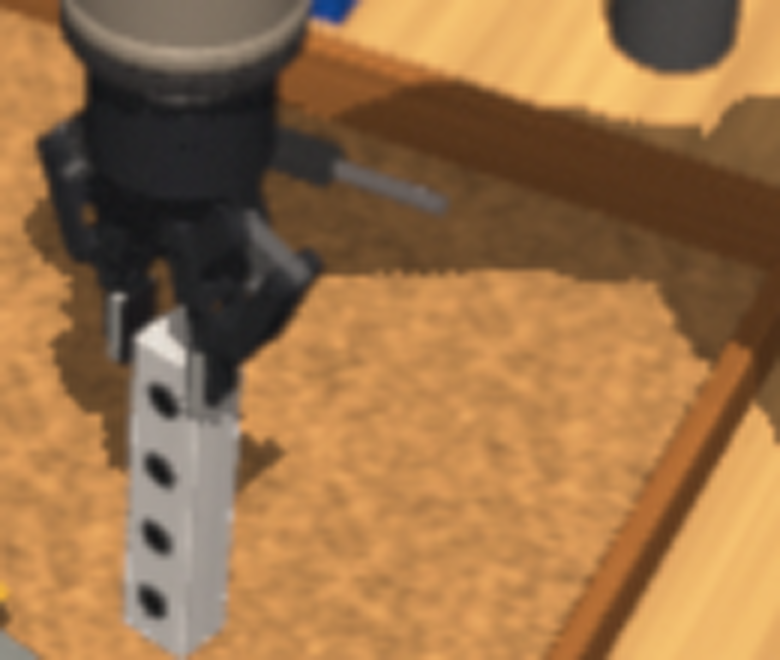

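```bash
cat > tilt.py <<'E'
from h import *
from scipy.optimize import brentq
import sys
f=lambda p:(np.array(p)+.5)/6-.5+np.array((310,160))
def tilt(tp,bt,zb=.001):
    b=onz('side',[f(bt)],zb)[0]; g=lambda z:np.linalg.norm(onz('side',[f(tp)],z)[0]-b)-.170
    zs=np.arange(.12,.19,.002); G=[g(z) for z in zs]; i=int(np.argmin(np.abs(G)))
    t=onz('side',[f(tp)],zs[i])[0]; print(zs[i],round(G[i],4),'b',b.round(4),'d',(t-b).round(4))
if __name__=='__main__':
    a=[float(x) for x in sys.argv[1:]]; tilt(a[:2],a[2:4])
E
python3 tilt.py 135 343 127 620; python3 tilt.py 188 362 183 655; python3 tilt.py 239 400 222 630
```

```text
0.17000000000000004 -0.001 b [ 0.5097 -0.1042  0.001 ] d [ 0.0011 -0.0018  0.169 ]
0.17000000000000004 -0.0006 b [ 0.478  -0.0974  0.001 ] d [ 0.0082 -0.0089  0.169 ]
0.17000000000000004 0.001 b [ 0.4694 -0.1192  0.001 ] d [-0.0117  0.023   0.169 ]
```

```bash

python3 -m crank '[3,0,0,-0.1,0, 3,0,0,0,0, 4.5,0,0,0,0, 6,0,0,0,0, 8,0,0,0,0, 8,0,0,0,0, 8,0,0,-2,0, 8,0,0,-2,0,8,-0.8,0,-1,0,8,0,0,0,-0.12,8,0,0,0,-0.12,8,0,0,0,-0.12,8,0,0,0,-0.12,8,0,0,0,0]' 20
python3 - <<'E'
from go import *
delta([.492,-.109,.16],164.9)
s=grab('side')
crop(s,310,160,130,110,6,'pics/s17.png')
E
```

```text
time: 22.28
tool_pos: [0.4907, -0.1097, 0.2101]
tcp_rot: [-180.0, -0.0, 102.6]
ft_force: [1.0, 0.4, 0.4]
opening: 0.0798
t 22.28 tcp [ 0.4907 -0.1097  0.2101] [-180.    -0.   102.6] q [ 23.  11. -20. 114.   4.  56.  14.] F [1.  0.4 0.4] open 0.0798
shift cm [0.04 0.15 5.01] turn -1.08727163915696
```

View pics/s17.png

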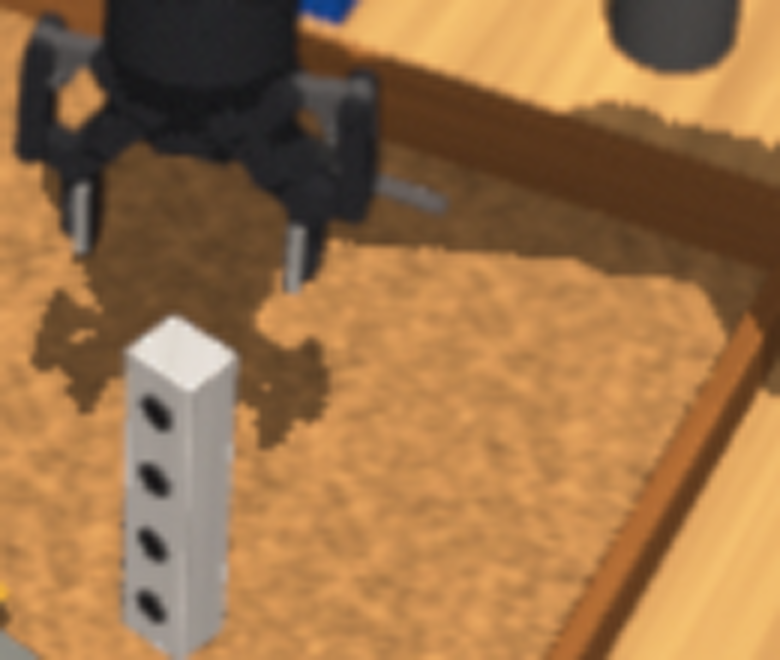

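```bash
python3 - <<'E'
from go import *
f=lambda p:(np.array(p)+.5)/6-.5+np.array((310,160))
q=onz('side',[f(p) for p in[(125,355),(175,317),(238,355),(190,390)]],.171); print(q.round(4),q.mean(0))
m=q[0]+q[3]-q[1]-q[2]; print(np.degrees(np.arctan2(m[1],m[0])), np.linalg.norm(q[0]-q[3]),np.linalg.norm(q[0]-q[1]))
E
```

```text
[[ 0.5106 -0.0966  0.171 ]
 [ 0.5029 -0.1273  0.171 ]
 [ 0.4695 -0.1191  0.171 ]
 [ 0.4776 -0.0909  0.171 ]] [ 0.49012565 -0.10848757  0.171     ]
74.97090421305617 0.03354413052409564 0.03157279386002797
```

```bash

python3 -m crank '[8,0,0,0,-0.12,8,0,0,0,-0.12,8,0,0,0,-0.12,8,0,0,0,-0.12,8,0,0,0,-0.12,8,0,0,0,-0.12,8,0,0,0,-0.12,8,0,0,0,-0.12,8,0,0,0,-0.12,8,0,0,0,0,8,0,0,0,0]' 20
python3 go.py .490 -.1085 .160 164.9
```

```text
time: 23.25
tool_pos: [0.4908, -0.1094, 0.2102]
tcp_rot: [180.0, -0.0, 163.7]
ft_force: [0.4, -0.1, -0.0]
opening: 0.0801
t 23.25 tcp [ 0.4908 -0.1094  0.2102] [180.   -0.  163.7] q [ 29.  11. -27. 114.   6.  56.  73.] F [ 0.4 -0.1 -0. ] open 0.0801
shift cm [0.1  0.07 5.02] turn -0.020720764800020157
```

```bash

python3 -m crank '[8,0.1,0.1,1,-0.02,8,0,0,2,0,8,0,0,1.6,0,8,0,0,0.4,0,8,0,0,0,0,5,0,0,0,0,3,0,0,0,0,2.5,0,0,0,0,2.5,0,0,0,0,2.5,0,0,0,0,2.5,0,0,0,0]' 20
python3 -m crank '[2.5,-1.4,0,0,0,2.5,-1.4,0,0,0,2.5,-1.4,0,0.2,0,2.5,-1.4,0,0.3,0,2.5,-1.4,0,0.4,0,2.5,-1.3,0,0.5,0,2.5,0,0,0,0]' 20
python3 - <<'E'
from go import *
s=grab('side')
crop(s,270,130,160,130,5,'pics/s18.png')
E
```

```text
time: 24.17
tool_pos: [0.4908, -0.1079, 0.1611]
tcp_rot: [180.0, 0.1, 165.3]
ft_force: [-0.5, 0.9, 7.7]
opening: 0.0296
time: 24.75
tool_pos: [0.5729, -0.1294, 0.1462]
tcp_rot: [180.0, 0.1, 165.2]
ft_force: [3.8, -0.5, 7.6]
opening: 0.0295
```

View pics/s18.png

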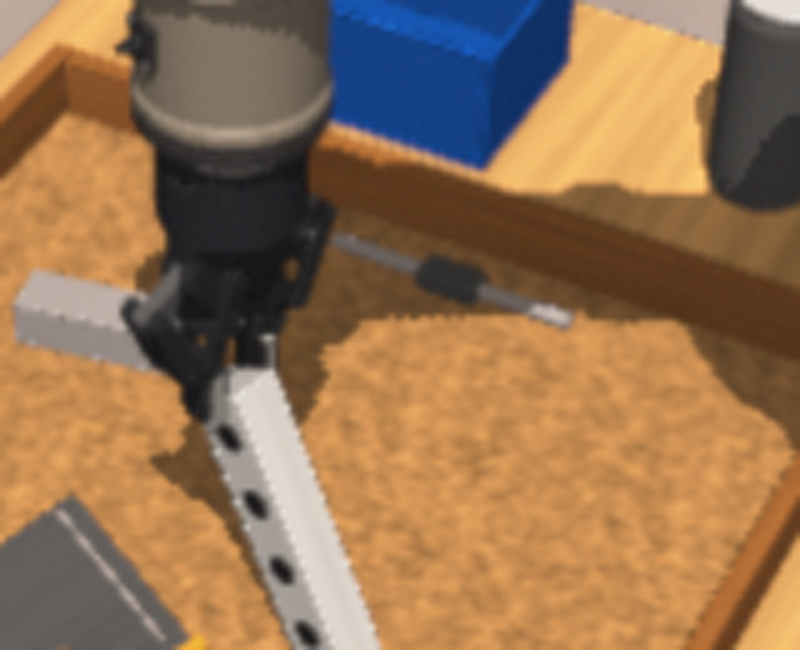

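```bash
python3 -c "
from h import *
print(onz('top',[(399,173),(413,170),(322,272),(304,272)],.03))"
python3 -m crank '[2.5,-1.3,0,0.6,0,2.5,-1.3,0,0.7,0,2.5,-1.2,0,0.8,0,2.5,-1.1,0,0.9,0,2.5,-1,0,1,0,2.5,-0.9,0,1.1,0,2.5,-0.8,0,1.2,0,2.5,-0.7,0,1.2,0,2.5,-0.6,0,1.3,0,2.5,-0.5,0,1.3,0]' 20
python3 -m crank '[2.5,-0.4,0,1.3,0,2.5,-0.2,0,0.8,0,2.5,0,0,0,0]' 20
python3 - <<'E'
from go import *
s=grab('side');t=grab('top')
crop(s,270,130,160,130,5,'pics/s19.png');crop(t,310,160,130,110,6,'pics/t19.png')
E
```

```text
[[ 0.68462547 -0.26528339  0.03      ]
 [ 0.69405854 -0.30169771  0.03      ]
 [ 0.42258093 -0.07347196  0.03      ]
 [ 0.4212176  -0.0287708   0.03      ]]
time: 25.63
tool_pos: [0.6628, -0.1532, 0.0453]
tcp_rot: [180.0, 0.1, 165.3]
ft_force: [4.8, -1.1, 1.0]
opening: 0.0291
time: 25.88
tool_pos: [0.6665, -0.1543, 0.0222]
tcp_rot: [180.0, -0.1, 165.3]
ft_force: [1.6, -0.8, -1.9]
opening: 0.0295
```

View pics/s19.png

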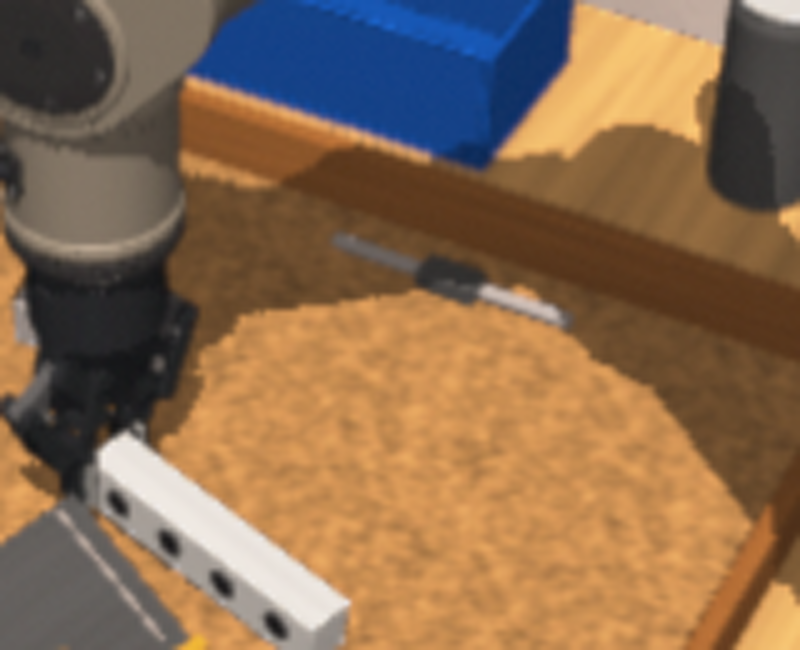

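View pics/t19.png

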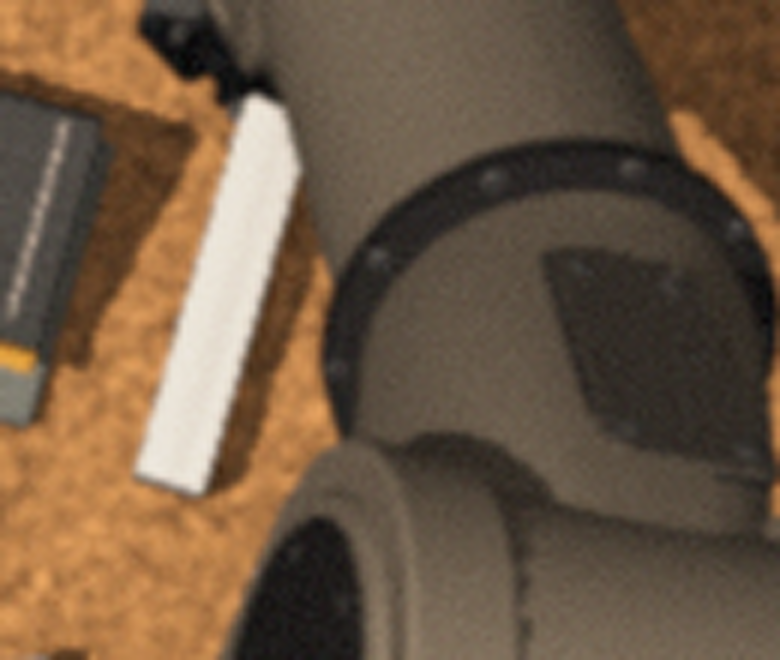

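```bash

python3 -m crank '[2.5,-0.1,0,0.5,0,2.5,0,0,0.3,0,2.5,0,0,0,0,3.5,0,0,0,0,4.6,0,0,0,0,4.6,0,0,0,0,4.6,0,0,-1,0,4.6,0,0,-2,0,4.6,0,0,-2,0,4.6,0,0,0,0]' 20
python3 - <<'E'
from go import *
s=arm.get_state()
f=lambda p:(np.array(p)+.5)/6-.5+np.array((310,160))
q=onz('top',[f((135,475)),f((205,495))],.037);m=q.mean(0);print(m)
d=m-s['tool_pos'];print(np.linalg.norm(d[:2]),np.degrees(np.arctan2(d[1],d[0])))
u=d[:2]/np.linalg.norm(d[:2]); c=m[:2]-.085*u; g=c-.027*u; print(c,g)
delta([g[0],g[1],.013],165.2)
i=grab('side');crop(i,230,190,160,130,5,'pics/s20.png')
E
```

```text
time: 26.82
tool_pos: [0.6704, -0.1549, 0.0711]
tcp_rot: [180.0, 0.3, 165.3]
ft_force: [1.3, -0.1, 1.1]
opening: 0.0456
[ 0.50224882 -0.11097045  0.037     ]
0.17374059456750324 165.36507505215047
[ 0.58449103 -0.13244648] [ 0.61061502 -0.13926828]
t 26.82 tcp [ 0.6704 -0.1549  0.0711] [180.    0.3 165.3] q [ 23.  36. -22.  96.  17.  50.  70.] F [ 1.3 -0.1  1.1] open 0.0456
shift cm [ 6.2  -0.01  5.78] turn 0.001323575899906678
```

View pics/s20.png

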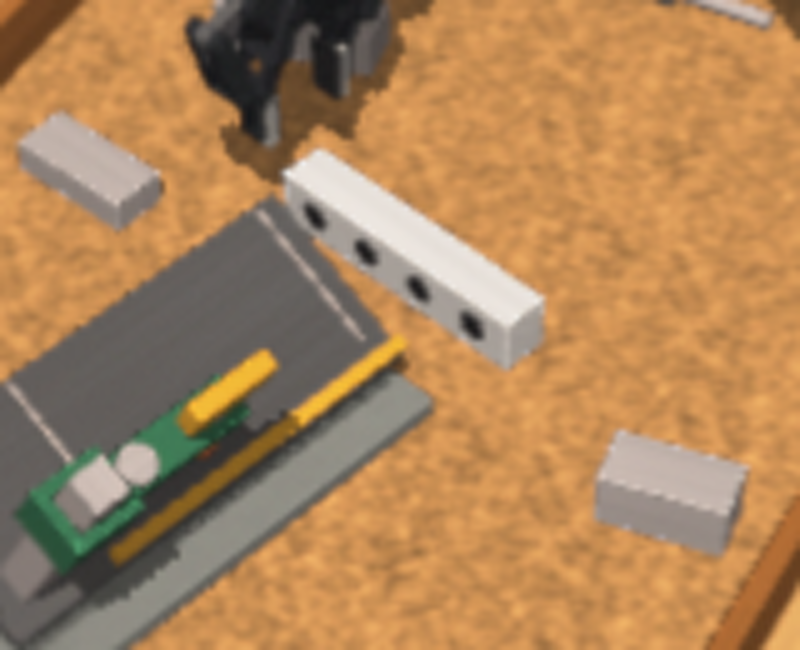

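```bash

python3 - <<'E'
from go import *
f=lambda p:(np.array(p)+.5)/5-.5+np.array((230,190))
q=onz('side',[f(p) for p in[(283,172),(320,150),(545,302),(510,325)]],.037);print(q.round(4),q.mean(0))
m=q[2]+q[3]-q[0]-q[1];print(np.degrees(np.arctan2(m[1],m[0])),np.linalg.norm(m)/2)
delta([q.mean(0)[0],q.mean(0)[1],.05])
E
```

```text
[[ 0.6721 -0.1456  0.037 ]
 [ 0.6628 -0.1709  0.037 ]
 [ 0.4983 -0.1263  0.037 ]
 [ 0.507  -0.1024  0.037 ]] [ 0.5850698  -0.13628304  0.037     ]
165.07432352812515 0.1705364842868494
t 26.87 tcp [ 0.6697 -0.1548  0.0694] [180.    0.2 165.3] q [ 23.  36. -22.  96.  17.  50.  70.] F [-0.5 -0.4 -0.5] open 0.0462
shift cm [ 8.66 -0.36  1.91] turn None
```

```bash

python3 -m crank '[5.4,1.5,-0.1,0,0,5.4,2.5,0,0,0,5.4,1.5,0,0,0,5.4,0.5,0,0.5,0,5.4,0,0,2,0,5.4,0,0,2,0,5.4,0,0,0.9,0,5.4,0,0,0.2,0,5.4,0,0,0,0]' 60
python3 go.py .611 -.139 .013
python3 -m crank '[2.5,0,0,0,0,2.5,0,0,0,0,2.5,0,0,0,0,2.5,0,0,0,0,2.5,0,0,0,0,2.5,0,0,0,0]' 60
python3 -m crank '[2.5,0,0,-1,0,2.5,0,0,-2,0,2.5,0,0,-2,0,2.5,0,0,-2,0,2.5,0,0,-1,0,2.5,0,0,0,0]' 60

```

```text
time: 27.62
tool_pos: [0.6098, -0.1402, 0.0098]
tcp_rot: [180.0, -0.1, 165.3]
ft_force: [0.0, 0.4, 0.2]
opening: 0.054
t 27.62 tcp [ 0.6098 -0.1402  0.0098] [ 1.800e+02 -1.000e-01  1.653e+02] q [ 23.  37. -21. 106.  19.  41.  67.] F [0.  0.4 0.2] open 0.054
shift cm [-0.08  0.14 -0.32] turn None
time: 28.12
tool_pos: [0.6108, -0.1404, 0.0116]
tcp_rot: [180.0, 0.1, 165.3]
ft_force: [-0.5, 1.2, 7.4]
opening: 0.0291
time: 28.62
tool_pos: [0.611, -0.1407, 0.093]
tcp_rot: [180.0, 0.2, 165.3]
ft_force: [0.6, -0.2, -4.2]
opening: 0.0295
```

```bash

python3 -m crank '[2.5,0.4,-1,-0.5,0,2.5,0.8,-2.4,-0.5,0,2.5,0.8,-2.4,-0.5,0,2.5,0.8,-2.4,0,0,2.5,0.8,-2.4,0,0,2.5,0.8,-2,0,0,2.5,0.3,-1,0,0.05,2.5,0,0,0,0.12,2.5,0,0,0,0.12,2.5,0,0,0,0.12,2.5,0,0,0,0.12,2.5,0,0,0,0.12,2.5,0,0,0,0.12,2.5,0,0,0,0.12,2.5,0,0,0,0.12,2.5,0,0,0,0.12,2.5,0,0,0,0.12,2.5,0,0,0,0.12,2.5,0,0,0,0.12]'
python3 -m crank '[2.5,0,0,0,0.08,2.5,0,0,0,0,2.5,0,0,0,0]'
python3 go.py .5523 -.1345 .1 75.23
```

```text
time: 30.2
tool_pos: [0.5287, -0.2601, 0.1041]
tcp_rot: [-179.9, -0.0, 79.6]
ft_force: [-0.3, 1.3, -5.4]
opening: 0.0294
time: 30.45
tool_pos: [0.5291, -0.2599, 0.1045]
tcp_rot: [-179.9, 0.0, 75.5]
ft_force: [0.3, 0.2, -4.7]
opening: 0.0293
t 30.45 tcp [ 0.5291 -0.2599  0.1045] [-179.9    0.    75.5] q [ 22.  25.  -2. 109.   1.  46.   4.] F [ 0.3  0.2 -4.7] open 0.0293
shift cm [12.72 -0.89  0.44] turn 0.004596748276161458
```

```bash

python3 -m crank '[2.5,1,0,0,0.005,2.5,2,-0.2,0,0,2.5,2,-0.2,0,0,2.5,2,-0.2,0,0,2.5,2,-0.2,0,0,2.5,2,-0.1,0,0,2.5,1.2,0,0,0,2.5,0.5,0,0,0,2.5,0,0,0,0,2.5,0,0,0,0]'
python3 - <<'E'
from go import *
delta([.5523,-.1345,.1],75.23)
s=grab('side');t=grab('top')
crop(s,190,190,150,130,5,'pics/s21.png'); crop(t,190,140,160,120,5,'pics/t21.png')
E
```

```text
time: 31.28
tool_pos: [0.5537, -0.1357, 0.1052]
tcp_rot: [-180.0, 0.0, 75.1]
ft_force: [0.6, -1.1, -6.1]
opening: 0.0289
t 31.28 tcp [ 0.5537 -0.1357  0.1052] [-180.     0.    75.1] q [ 11.  23.  -4. 112.   2.  45. -10.] F [ 0.6 -1.1 -6.1] open 0.0289
shift cm [ 0.08 -0.17  0.52] turn -0.0031208620359127848
```

View pics/s21.png

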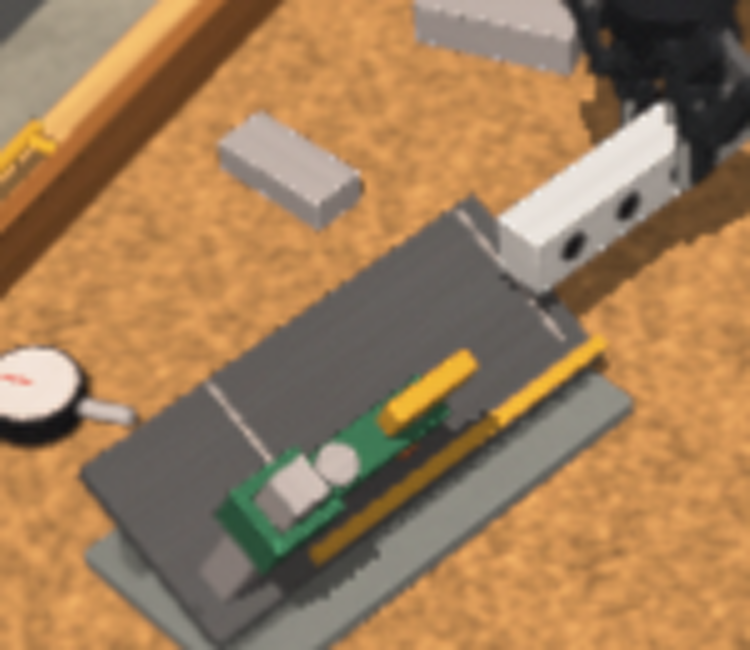

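View pics/t21.png

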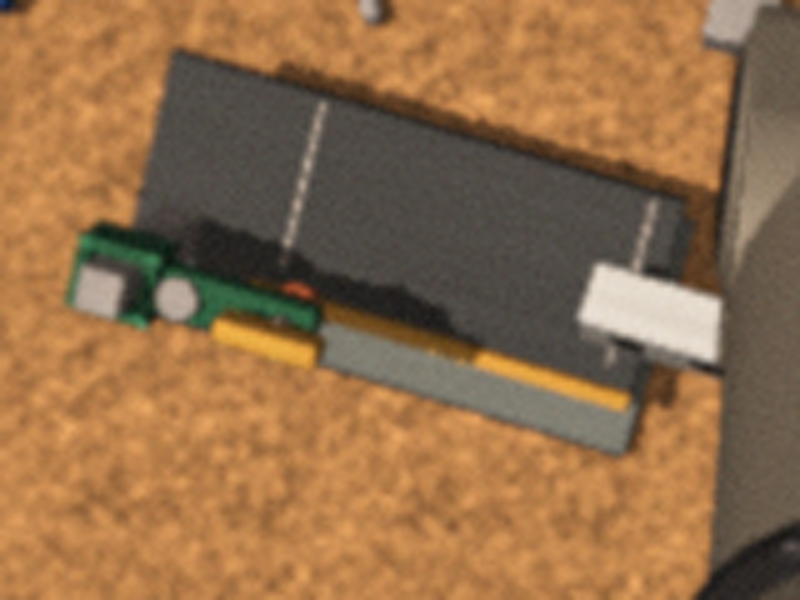

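```bash
python3 - <<'E'
from go import *
from fit import frame,c
R,o=frame(np.load('bed.npy'))
a=lambda p:c((190,190),5,p); b=lambda p:c((190,140),5,p)
s=arm.get_state(); Rt=Ro.from_euler('xyz',s['tcp_rot'],degrees=True).as_matrix()
for p,q in(((500,218),(598,263)),((544,243),(580,312))):
    P,r=tri(a(p),b(q)); print(P.round(4),round(r,4),'bed',(R.T@(P-o)).round(4),'tool',(Rt.T@(P-s['tool_pos'])).round(4))
print('tcp bed',R.T@(s['tool_pos']-o))
# target: edge at bed(-14,*,0), b=.010
e=o+R@np.array([-.014,0,0]); h=np.array([.967,-.255,0]);u=np.array([.255,.967,0])
for off in(.026,.027): print('tcp target contact',(e-.015*h-off*u+[0,0,.010]))
t=e-.015*h-.0265*u+[0,0,.020]; delta(t,75.23)
E
```

```text
[ 0.5964 -0.0358  0.1336] 0.0047 bed [ 0.0255 -0.07    0.0602] tool [ 0.1081  0.0153 -0.0284]
[ 0.5694 -0.0287  0.1361] 0.0094 bed [ 0.0022 -0.07    0.0758] tool [ 0.108  -0.0127 -0.0309]
tcp bed [-0.00195397 -0.17802241  0.04288871]
tcp target contact [0.58749528 0.012007   0.07184129]
tcp target contact [0.58724028 0.01104    0.07184129]
t 31.38 tcp [ 0.5536 -0.1363  0.1053] [-180.    0.   75.] q [ 11.  23.  -4. 112.   2.  45. -10.] F [-0.6 -0.5 -5.9] open 0.0292
shift cm [15.15 -0.57  2.33] turn -0.00449232616521219
```

```bash

python3 -m crank '[2.5,0,-0.3,0.8,-0.004,2.5,0.5,-0.3,0.8,0,2.5,1,0,0.6,0,2.5,1.5,0,0,0,2.5,1.5,0,0,0,2.5,1.5,0,0,0,2.5,1.5,0,0,0,2.5,1.5,0,0,0,2.5,1.5,0,0,0,2.5,1.5,0,0,0,2.5,1.5,0,0,0,2.5,1,0,0,0,2.5,0.4,0,0,0,2.5,0,0,0,0,2.5,0,0,0,0]'
python3 - <<'E'
from go import *
delta([.5882,.0147,.0718],75.23)
s=grab('side')
crop(s,190,190,150,130,5,'pics/s22.png')
E
```

```text
time: 32.63
tool_pos: [0.5857, 0.0103, 0.083]
tcp_rot: [-180.0, 0.0, 75.3]
ft_force: [-0.5, -1.3, -5.9]
opening: 0.029
t 32.63 tcp [0.5857 0.0103 0.083 ] [-180.     0.    75.3] q [ -3.  26.  -5. 110.   4.  44. -25.] F [-0.5 -1.3 -5.9] open 0.029
shift cm [0.49 0.13 1.12] turn 0.0006730357535989728
```

View pics/s22.png

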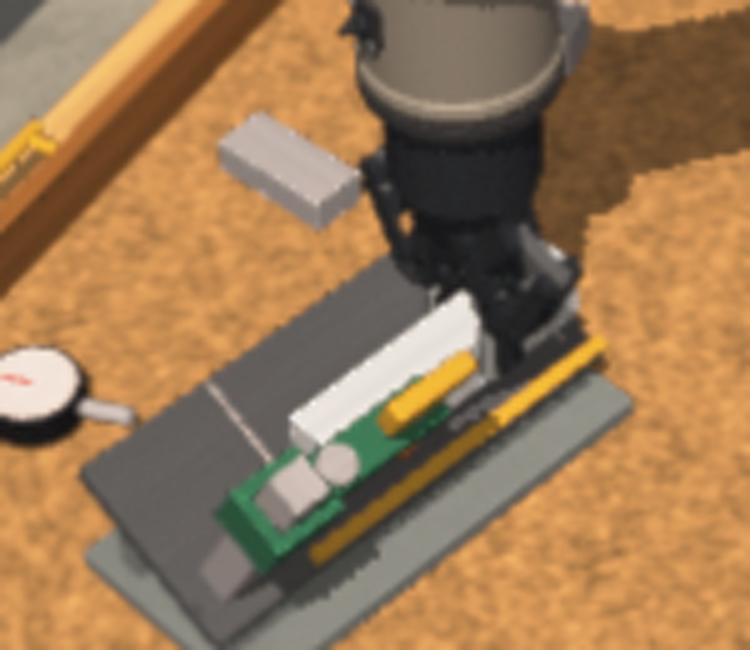

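```bash

python3 -m crank '[2.5,0.3,0.1,0.3,0,2.5,0.1,0,0.3,0,2.5,0,0,0,0,2.5,0,0,0,0]'
python3 -m crank '[2.5,0,0,0.2,0,2.5,0,0,0,0]'
python3 -m crank '[2.5,0,0,0.2,0,2.5,0,0,0,0]'

```

```text
time: 33.02
tool_pos: [0.5878, 0.0141, 0.077]
tcp_rot: [-180.0, 0.0, 75.3]
ft_force: [-0.0, -1.0, -5.3]
opening: 0.0289
time: 33.18
tool_pos: [0.5879, 0.0142, 0.0751]
tcp_rot: [-180.0, 0.0, 75.3]
ft_force: [0.5, -0.5, -5.1]
opening: 0.0291
time: 33.35
tool_pos: [0.5878, 0.0143, 0.073]
tcp_rot: [-180.0, 0.0, 75.3]
ft_force: [-0.6, -0.1, -5.7]
opening: 0.0288
```

```bash

python3 -m crank '[2.5,0,0,0.15,0,2.5,0,0,0,0]'
python3 -m crank '[2.5,0,0,0.15,0,2.5,0,0,0,0]'

```

```text
time: 33.52
tool_pos: [0.5881, 0.0143, 0.0725]
tcp_rot: [180.0, -0.0, 75.3]
ft_force: [-4.9, -1.1, 6.1]
opening: 0.0292
time: 33.68
tool_pos: [0.5882, 0.0142, 0.0723]
tcp_rot: [180.0, -0.0, 75.3]
ft_force: [-14.7, -0.4, 30.5]
opening: 0.0291
```

```bash

python3 -m crank '[2.5,0,0,-0.15,0,2.5,0,0,0,0]'
python3 -m crank '[3,0,0,0,0,3.1,0,-0.05,0,0,3.2,0,-0.05,0,0,3.3,0,-0.05,0,0,3.4,0,-0.05,0,0,3.5,0,-0.05,0,0,3.6,0,-0.05,0.05,0,3.7,0,-0.05,0,0,3.7,0,0,0,0]' 20
python3 - <<'E'
from go import *
delta([.5882,.0147,.0718],75.23)
s=grab('side')
crop(s,190,190,150,130,5,'pics/s23.png')
E
```

```text
time: 33.85
tool_pos: [0.5882, 0.0143, 0.0726]
tcp_rot: [180.0, -0.0, 75.3]
ft_force: [-5.4, -1.2, 11.0]
opening: 0.029
time: 34.6
tool_pos: [0.5844, 0.0153, 0.0712]
tcp_rot: [-180.0, 0.0, 75.3]
ft_force: [-2.8, 0.8, -0.8]
opening: 0.037
t 34.6 tcp [0.5844 0.0153 0.0712] [-180.     0.    75.3] q [ -3.  27.  -5. 111.   4.  42. -26.] F [-2.8  0.8 -0.8] open 0.037
shift cm [ 0.04  0.38 -0.06] turn 0.0007298478284249277
```

View pics/s23.png

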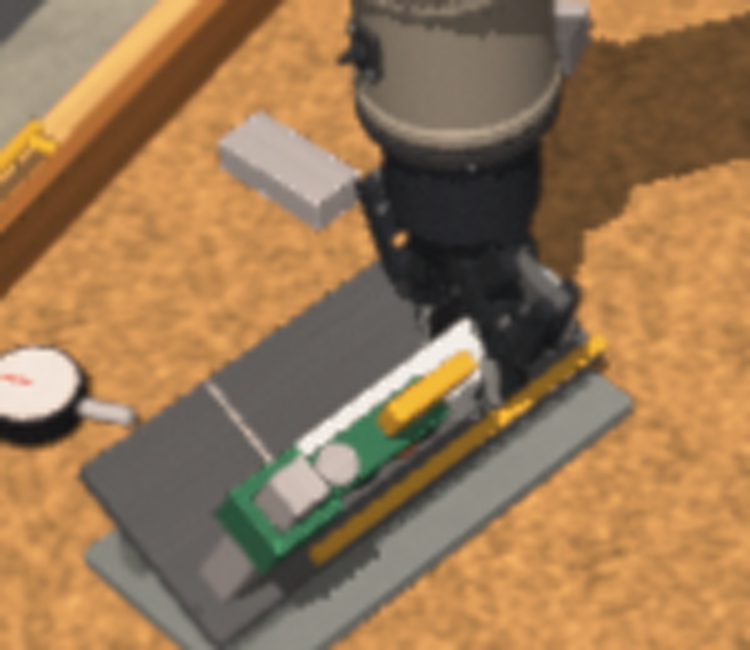

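```bash

python3 -m crank '[3.8,0,-0.05,0,0,3.9,0,-0.05,0,0,4,0,-0.05,0,0,4.1,0,-0.05,0,0,4.2,0,-0.05,0,0,4.2,0,0,0,0]' 20
python3 -m crank '[4.3,0,-0.05,0,0,4.4,0,-0.05,0,0,4.4,0,0,0,0]' 20
python3 - <<'E'
from go import *
s=grab('side');t=grab('top')
crop(s,190,190,150,130,5,'pics/s24.png');crop(t,190,140,160,120,5,'pics/t24.png')
E
```

```text
time: 35.15
tool_pos: [0.582, 0.0159, 0.0713]
tcp_rot: [-180.0, 0.0, 75.3]
ft_force: [-2.7, 0.7, -1.9]
opening: 0.0423
time: 35.4
tool_pos: [0.5816, 0.0161, 0.0716]
tcp_rot: [179.9, -0.0, 75.3]
ft_force: [0.3, 0.4, -0.0]
opening: 0.044
```

View pics/s24.png

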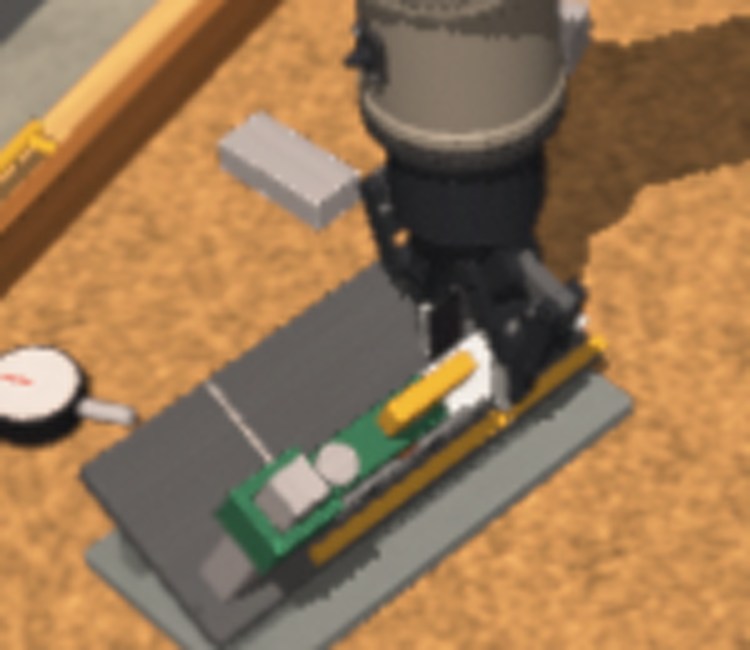

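View pics/t24.png

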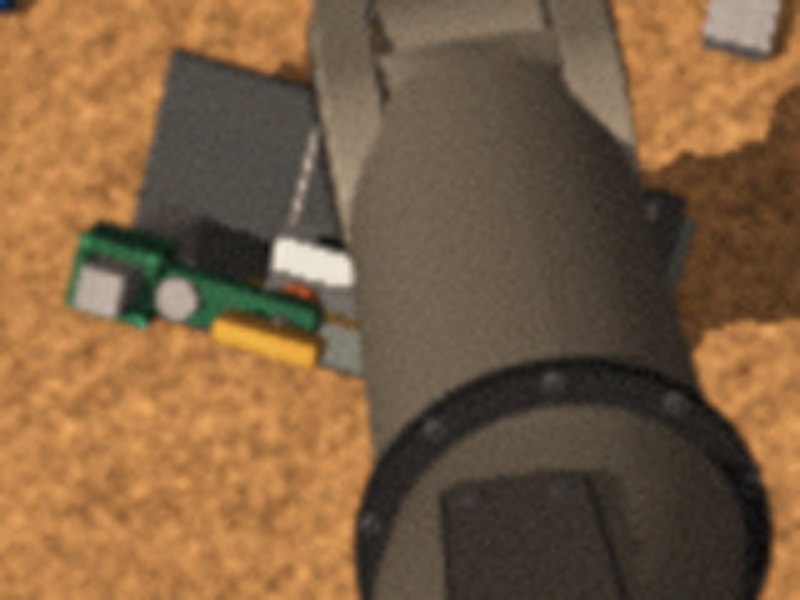

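```bash

python3 -m crank '[4.5,0,-0.05,0,0,4.6,0,-0.05,0,0,4.7,0,-0.05,0,0,4.8,0,-0.05,0,0,4.9,0,-0.05,0,0,5.1,0,-0.1,0,0,5.1,0,0,0,0]' 20
python3 -m crank '[5.1,0,0,-0.4,0,5.1,0,0,-0.6,0,5.1,0,0,-1,0,5.1,0,0,-1.5,0,5.1,0,0,-2,0,5.1,0,0,-3,0,5.1,0,0,-4,0,5.1,-4,0,0,0,5.1,-4,0,0,0,5.1,-4,0,0,0,5.1,0,0,0,0]'
python3 - <<'E'
from go import *
s=grab('side');t=grab('top')
crop(s,190,190,150,130,5,'pics/s25.png');crop(t,190,140,160,120,5,'pics/t25.png')
E
```

```text
time: 36.08
tool_pos: [0.5776, 0.0171, 0.0713]
tcp_rot: [-180.0, -0.0, 75.3]
ft_force: [0.9, -0.7, 0.1]
opening: 0.0511
time: 37.0
tool_pos: [0.5452, -0.1071, 0.1978]
tcp_rot: [179.9, 0.1, 74.8]
ft_force: [1.0, -0.1, -0.1]
opening: 0.0511
```

View pics/s25.png

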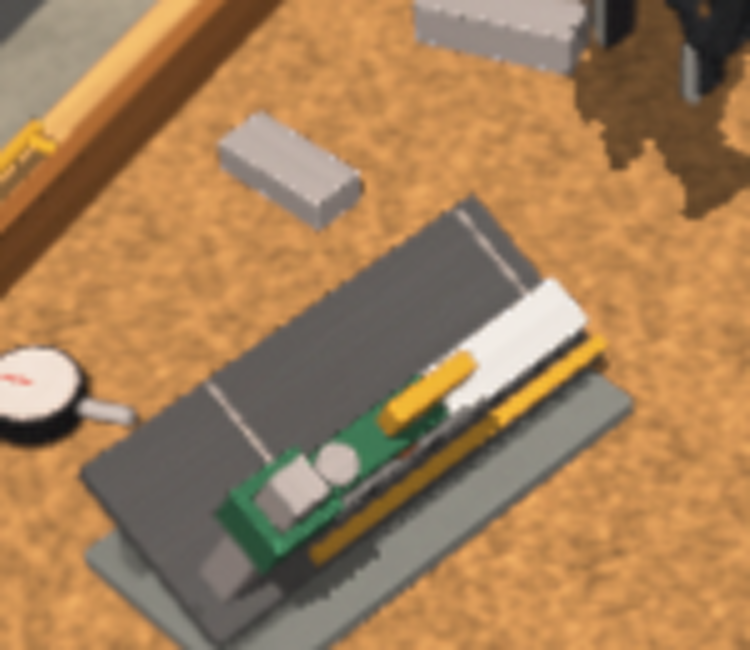

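View pics/t25.png

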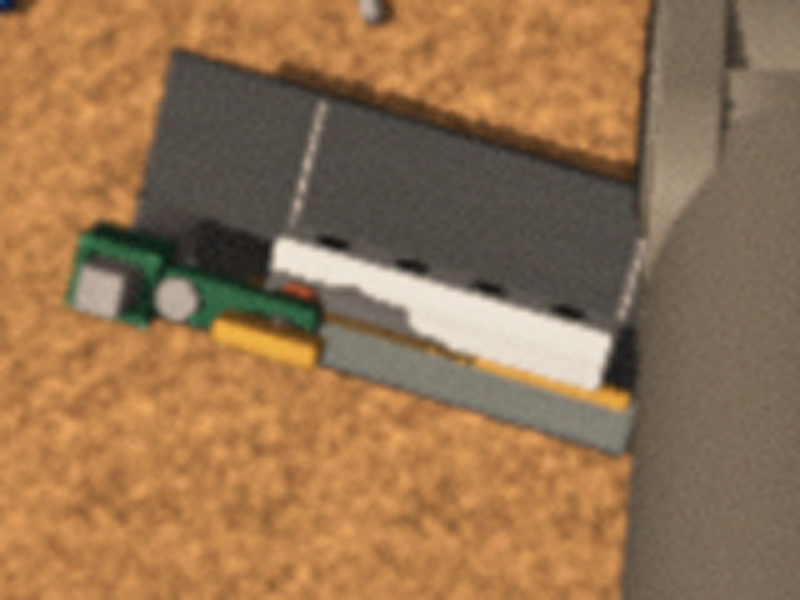

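```bash
cat > bedp.py <<'E'
from go import *
from fit import frame,c
R,o=frame(np.load('bed.npy'))
a=lambda p:c((190,190),5,p); b=lambda p:c((190,140),5,p)
def onb(n,uv,z):
    e,v=ray(n,[uv]); el=R.T@(e-o); vl=R.T@v[0]; return el+vl*((z-el[2])/vl[2])
E
python3 - <<'E'
from bedp import *
for p in[(612,332),(600,390),(275,240)]: print('top',(onb('top',b(p),.036)*1e3).round(1))
for p in[(548,280),(588,315)]: print('side',(onb('side',a(p),.036)*1e3).round(1))
print('line refs',(onb('side',a((458,208)),0)*1e3).round(1),(onb('top',b((655,200)),0)*1e3).round(1),(onb('top',b((325,103)),0)*1e3).round(1),(onb('side',a((208,383)),0)*1e3).round(1))
E
```

```text
top [ -9.8 -82.6  36. ]
top [-39.6 -84.5  36. ]
top [-12.6  87.7  36. ]
side [-13.6 -83.5  36. ]
side [-40.3 -88.4  36. ]
line refs [ 48.9 -89.7   0. ] [ 50.6 -84.    0. ] [51.6 85.4  0. ] [50.7 82.6  0. ]
```

```bash
python3 - <<'E'
from go import *
s=grab('side');t=grab('top')
cv2.imwrite('pics/side26.png',s);cv2.imwrite('pics/top26.png',t)
crop(s,275,235,45,40,16,'pics/s26.png');crop(t,285,195,40,35,16,'pics/t26.png')
E
```

```text
(no output)
```

View pics/s26.png

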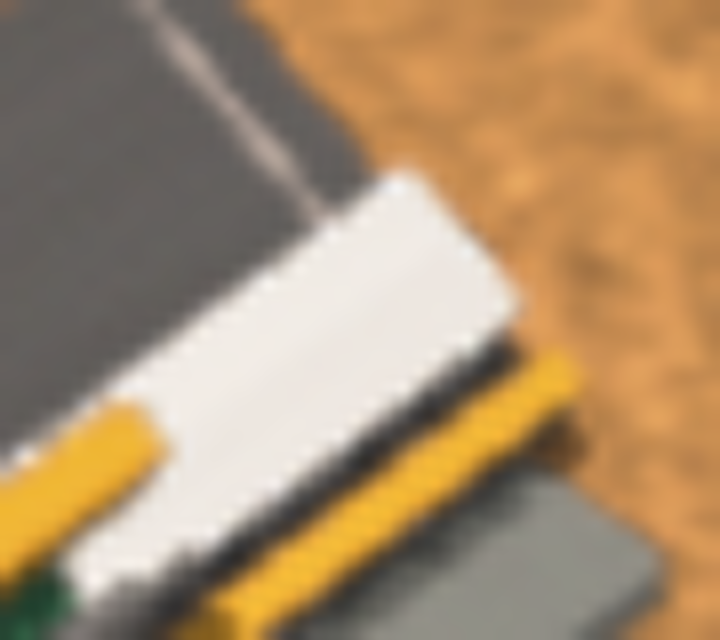

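View pics/t26.png

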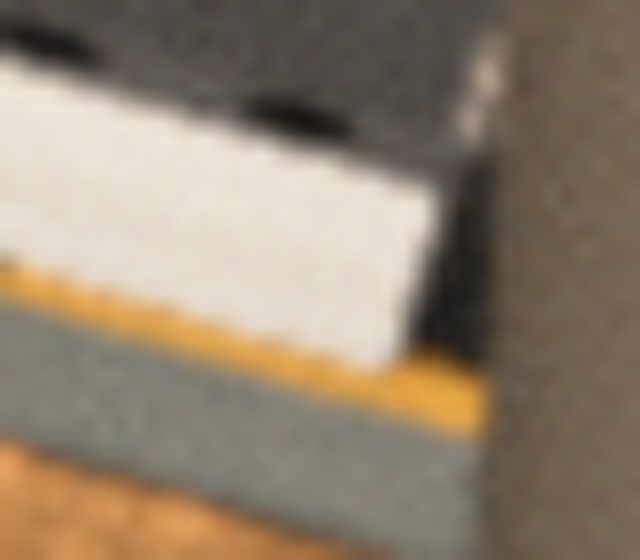

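```bash
python3 - <<'E'
from bedp import *
S=lambda p:c((275,235),16,p);T=lambda p:c((285,195),16,p)
for n,F,fi,fo,bd,bu in(('side',S,[(550,348),(420,440)],[(580,385),(450,480)],[(515,310),(420,385)],[(400,172),(330,222)]),
                 ('top',T,[(415,352)],[(470,437),(300,392)],[(385,365),(300,345)],[(430,185),(150,100)])):
    print(n,'fence in',[(onb(n,F(p),.008)*1e3).round(1)[:2] for p in fi],'out',[(onb(n,F(p),.008)*1e3).round(1)[:2] for p in fo])
    print('  bar dn',[(onb(n,F(p),.036)*1e3).round(1)[:2] for p in bd],'up',[(onb(n,F(p),.036)*1e3).round(1)[:2] for p in bu])
E
```

```text
side fence in [array([ -48.4, -101.1]), array([-47.3, -71.7])] out [array([ -56.2, -101. ]), array([-55.4, -71.3])]
  bar dn [array([-42.2, -84.9]), array([-42.5, -62.9])] up [array([-13.4, -84.9]), array([-13.1, -69.2])]
top fence in [array([-44.8, -84.5])] out [array([-55.5, -96.3]), array([-56.2, -68.9])]
  bar dn [array([-39.7, -82. ]), array([-40.5, -68.7])] up [array([-10.4, -81.3]), array([ -9.9, -37. ])]
```

```bash
python3 go.py .579 .0167 .195 75.25
```

```text
t 37.2 tcp [ 0.5477 -0.0984  0.1971] [180.   -0.   75.3] q [  6.  15.  -3. 109.   1.  55. -12.] F [-0.2  0.2  0.3] open 0.0512
shift cm [11.92  0.11  0.22] turn 0.0009355683984598332
```

```bash

python3 -m crank '[5.3,3,0,0,0,5.3,4,0.1,0,0,5.3,3.5,0,0,0,5.3,1.4,0,1,0,5.3,0,0,3,0,5.3,0,0,3,0,5.3,0,0,3,0,5.3,0,0,1.2,0,5.3,0,0,0,0,5.3,0,0,0,0]'
python3 go.py .579 .0167 .073 75.25
```

```text
time: 38.03
tool_pos: [0.5788, 0.0166, 0.0848]
tcp_rot: [-180.0, -0.0, 75.3]
ft_force: [0.4, 0.3, 1.2]
opening: 0.0533
t 38.03 tcp [0.5788 0.0166 0.0848] [-180.    -0.    75.3] q [ -3.  26.  -6. 111.   4.  43. -26.] F [0.4 0.3 1.2] open 0.0533
shift cm [0.02 0.02 1.18] turn 0.0014443031435142956
```

```bash

python3 -m crank '[5.3,0,0,0.5,0,5.3,0,0,0.4,0,5.3,0,0,0.2,0,5.3,0,0,0,0]' 20
python3 -m crank '[5.1,0,0.1,0,0,4.9,0,0.1,0,0,4.7,0,0.1,0,0,4.6,0,0.05,0,0,4.6,0,0,0,0]' 20
python3 -m crank '[4.6,0,-0.1,0,0,4.6,0,-0.1,0,0,4.6,0,-0.1,0,0,4.6,0,0,0,0]' 20
```

```text
time: 38.37
tool_pos: [0.5787, 0.0158, 0.0736]
tcp_rot: [180.0, -0.0, 75.3]
ft_force: [-0.2, 0.4, 0.2]
opening: 0.0527
time: 38.78
tool_pos: [0.5821, 0.0149, 0.0734]
tcp_rot: [180.0, -0.0, 75.3]
ft_force: [-0.3, 0.6, -0.1]
opening: 0.0457
time: 39.12
tool_pos: [0.5787, 0.0158, 0.0733]
tcp_rot: [-180.0, -0.0, 75.3]
ft_force: [-0.0, 0.8, 0.2]
opening: 0.0458
```

```bash

python3 -m crank '[4.6,0,-0.1,0,0,4.6,0,-0.1,0,0,4.6,0,0,0,0]' 20
python3 -m crank '[4.6,0,-0.1,0,0,4.6,0,-0.1,0,0,4.6,0,0,0,0]' 20
python3 - <<'E'
from go import *
s=grab('side')
crop(s,235,235,95,70,8,'pics/s27.png')
E
```

```text
time: 39.37
tool_pos: [0.5769, 0.0162, 0.0733]
tcp_rot: [-180.0, 0.0, 75.3]
ft_force: [0.6, 0.2, 0.1]
opening: 0.0458
time: 39.62
tool_pos: [0.575, 0.0167, 0.0733]
tcp_rot: [-180.0, -0.0, 75.3]
ft_force: [-0.2, 0.1, -0.2]
opening: 0.0456
```

View pics/s27.png

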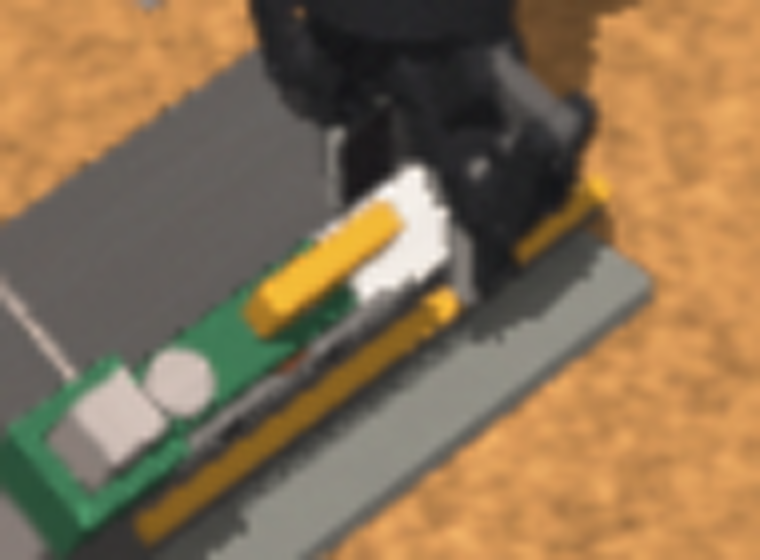

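```bash

python3 -m crank '[4.6,0,-0.1,0,0,4.6,0,-0.1,0,0,4.6,0,0,0,0]' 20
python3 -m crank '[4.6,0,-0.1,0,0,4.6,0,0,0,0]' 20
python3 -m crank '[4.6,0,-0.1,0,0,4.6,0,0,0,0]' 20
```

```text
time: 39.92
tool_pos: [0.573, 0.0172, 0.0733]
tcp_rot: [-180.0, -0.0, 75.3]
ft_force: [-0.2, 0.6, -0.4]
opening: 0.046
time: 40.08
tool_pos: [0.5721, 0.0175, 0.0733]
tcp_rot: [-180.0, -0.0, 75.3]
ft_force: [0.5, -0.2, 0.5]
opening: 0.0461
time: 40.25
tool_pos: [0.5711, 0.0177, 0.0733]
tcp_rot: [-180.0, -0.0, 75.3]
ft_force: [-0.0, 0.6, -0.3]
opening: 0.0459
```

```bash

python3 -m crank '[4.6,0,0.3,0,0,4.4,0,0.3,0,0,4.2,0,0.2,0.2,0,4.1,0,0,0.2,0,4.1,0,0,0,0]' 20
python3 -m crank '[4.1,0,-0.1,0,0,4.1,0,-0.1,0,0,4.1,0,0,0,0]' 20
python3 -m crank '[4.1,0,-0.1,0,0,4.1,0,-0.1,0,0,4.1,0,0,0,0]' 20
python3 -m crank '[4.1,0,-0.1,0,0,4.1,0,0,0,0]' 20
```

```text
time: 40.67
tool_pos: [0.5774, 0.0161, 0.0686]
tcp_rot: [-179.8, 0.0, 75.3]
ft_force: [-9.6, 3.1, 4.4]
opening: 0.0409
time: 40.92
tool_pos: [0.5771, 0.0161, 0.0692]
tcp_rot: [-180.0, 0.0, 75.3]
ft_force: [-3.1, 1.7, -2.1]
opening: 0.041
time: 41.17
tool_pos: [0.5753, 0.0166, 0.0694]
tcp_rot: [180.0, -0.0, 75.3]
ft_force: [-0.6, 0.3, 0.2]
opening: 0.0413
time: 41.33
tool_pos: [0.5743, 0.0169, 0.0695]
tcp_rot: [180.0, -0.0, 75.3]
ft_force: [1.1, -1.0, 0.3]
opening: 0.0409
```

```bash

python3 -m crank '[4.1,0,-0.1,0,0,4.1,0,-0.1,0,0,4.1,0,0,0,0]' 20
python3 -m crank '[4.1,0,-0.1,0,0,4.1,0,-0.1,0,0,4.1,0,0,0,0]' 20
python3 - <<'E'
from go import *
s=grab('side')
crop(s,235,235,95,70,8,'pics/s28.png')
E
```

```text
time: 41.58
tool_pos: [0.5735, 0.0172, 0.07]
tcp_rot: [179.8, -0.0, 75.3]
ft_force: [4.6, -1.6, 1.3]
opening: 0.041
time: 41.83
tool_pos: [0.5729, 0.0174, 0.0707]
tcp_rot: [179.7, -0.1, 75.2]
ft_force: [8.8, -4.3, 5.5]
opening: 0.0411
```

View pics/s28.png

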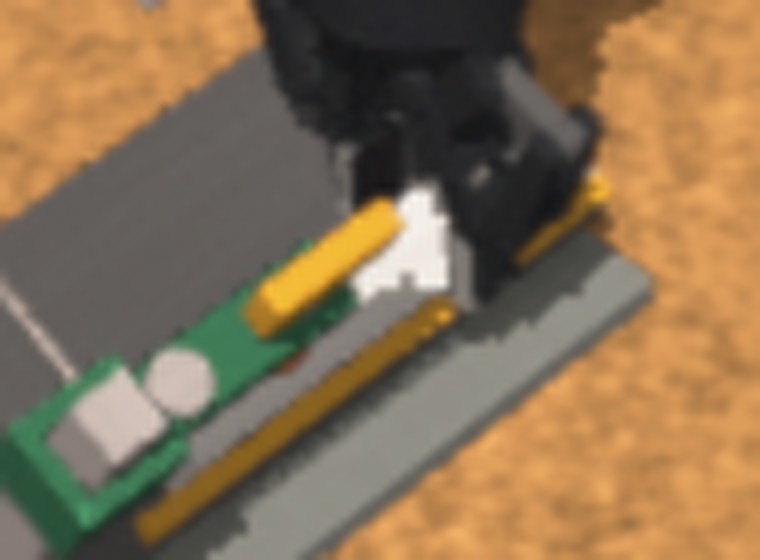

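```bash

python3 -m crank '[4.1,0,0.1,0,0,4.1,0,0.1,0,0,4.1,0,0,0,0]' 20
python3 -m crank '[4.2,0,-0.05,0,0,4.3,0,-0.05,0,0,4.4,0,-0.05,0,0,4.5,0,-0.05,0,0,4.6,0,-0.05,0,0,4.7,0,-0.05,0,0,4.8,0,0,-0.05,0,5,0,0,-0.1,0,5.2,0,0,-0.1,0,5.2,0,0,0,0]' 20
python3 -m crank '[5.2,0,0,-0.4,0,5.2,0,0,-0.6,0,5.2,0,0,-1,0,5.2,0,0,-1.5,0,5.2,0,0,-2,0,5.2,0,0,-3,0,5.2,0,0,-4,0,5.2,-4,0,0,0,5.2,-4,0,0,0,5.2,-4,0,0,0,5.2,0,0,0,0]'
python3 - <<'E'
from go import *
s=grab('side');t=grab('top')
cv2.imwrite('pics/side29.png',s);cv2.imwrite('pics/top29.png',t)
crop(s,190,190,150,130,5,'pics/s29.png');crop(t,190,140,160,120,5,'pics/t29.png')
E
```

```text
time: 42.13
tool_pos: [0.5735, 0.0172, 0.0699]
tcp_rot: [179.9, -0.0, 75.2]
ft_force: [6.3, -2.1, 2.7]
opening: 0.0411
time: 42.97
tool_pos: [0.5689, 0.0184, 0.0718]
tcp_rot: [-180.0, 0.0, 75.3]
ft_force: [0.2, -0.1, 0.6]
opening: 0.0519
time: 43.88
tool_pos: [0.5366, -0.1057, 0.1982]
tcp_rot: [179.9, 0.1, 74.8]
ft_force: [-0.4, -0.5, -0.6]
opening: 0.0518
```

View pics/s29.png

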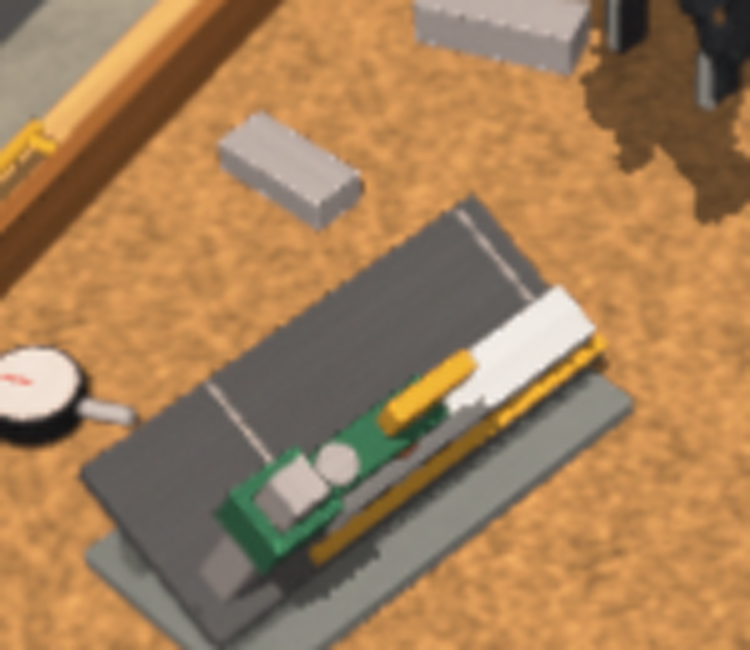

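View pics/t29.png

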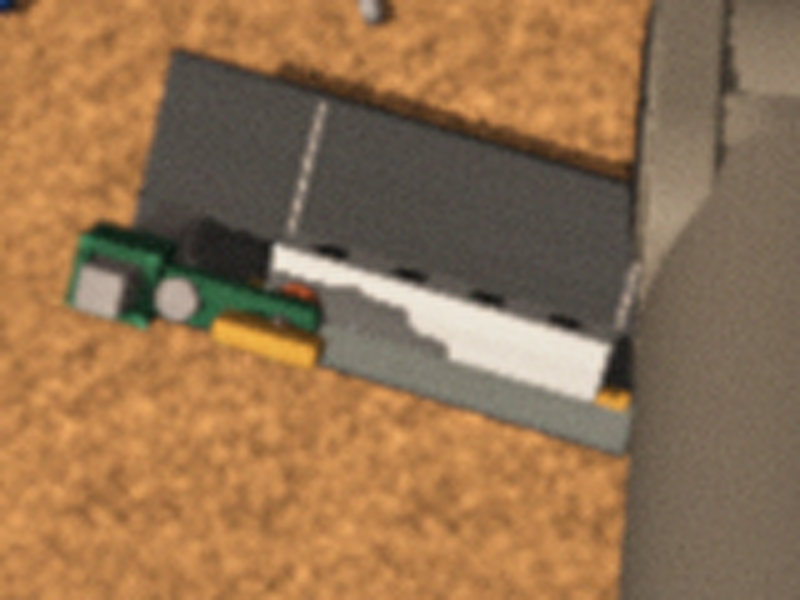

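```bash
python3 - <<'E'
from bedp import *
P=o+R@np.array([-.032,.109,.1205]); h=np.array([.967,-.255,0])
print(P); T=P-.006*h; pre=T+.02*R[:,2]; print('pre',pre)
delta([pre[0],pre[1],.22],75.23); delta(pre)
E
```

```text
[0.56527637 0.15747544 0.15896033]
pre [0.55020257 0.16144949 0.17651198]
t 43.98 tcp [ 0.5384 -0.0996  0.1979] [179.9  -0.   75.1] q [  6.  15.  -3. 110.   1.  55. -12.] F [-0.4  0.7  0.7] open 0.052
shift cm [25.53 -5.58 -2.21] turn -0.002622386859256162
t 43.98 tcp [ 0.5384 -0.0996  0.1979] [179.9  -0.   75.1] q [  6.  15.  -3. 110.   1.  55. -12.] F [-0.4  0.7  0.7] open 0.052
shift cm [25.53 -5.59  2.14] turn None
```

```bash

python3 -m crank '[3,0,-0.5,-2.2,0,0,2,-0.5,0,0,0,3,-0.6,0,0,0,3,-0.6,0,0,0,3,-0.6,0,0,0,3,-0.6,0,0,0,3,-0.6,0,0,0,3,-0.6,0,0,0,3,-0.6,0,0,0,2,-0.4,0,0,0,0.5,0,1,0,0,0,0,2,0,0,0,0,1,0,0,0,0,0,0,0,0,0,0,0]' 40
python3 - <<'E'
from go import *
delta([.5502,.1614,.1765],75.23)
s=grab('side');t=grab('top')
crop(s,190,210,120,100,6,'pics/s30.png');crop(t,170,150,120,90,6,'pics/t30.png')
E
```

```text
time: 45.23
tool_pos: [0.5492, 0.1627, 0.1787]
tcp_rot: [-179.9, 0.0, 75.3]
ft_force: [0.3, -0.1, 0.6]
opening: -0.0001
t 45.23 tcp [0.5492 0.1627 0.1787] [-179.9    0.    75.3] q [-14.  19. -11. 108.   4.  54. -42.] F [ 0.3 -0.1  0.6] open -0.0001
shift cm [-0.1   0.13  0.22] turn 0.0005876172469513012
```

View pics/s30.png

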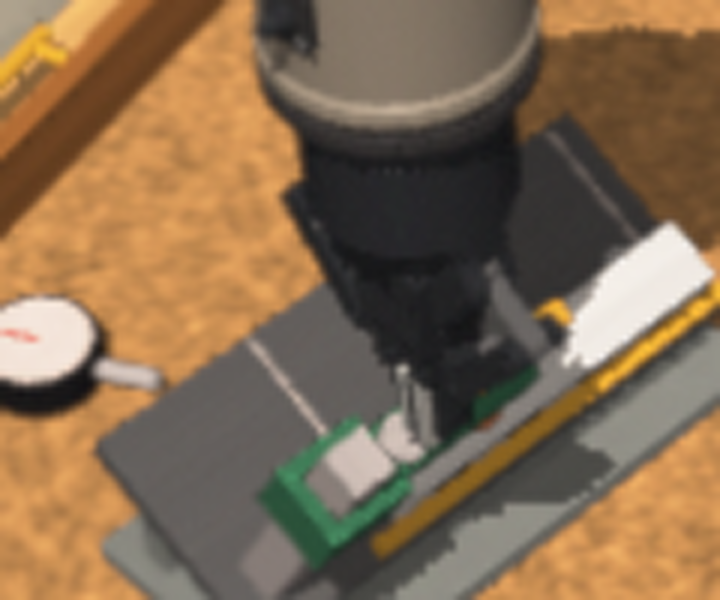

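```bash

python3 -m crank '[0,-0.1,0.25,0.45,0,0,0,0.25,0.45,0,0,0,0.25,0.45,0,0,0,0.25,0.45,0,0,0,0.25,0.45,0,0,0,0.25,0.45,0,0,0,0,0,0]'
python3 -m crank '[0,0,0.25,0.45,0,0,0,0.25,0.45,0,0,0,0,0,0]'
python3 - <<'E'
from go import *
s=grab('side')
crop(s,190,210,120,100,6,'pics/s31.png')
E
```

```text
time: 45.92
tool_pos: [0.5641, 0.1579, 0.151]
tcp_rot: [-180.0, 0.0, 75.2]
ft_force: [-1.0, 0.2, 4.6]
opening: -0.0002
time: 46.17
tool_pos: [0.5688, 0.1566, 0.1421]
tcp_rot: [-180.0, 0.0, 75.2]
ft_force: [-0.6, -1.0, 5.5]
opening: 0.0
```

View pics/s31.png

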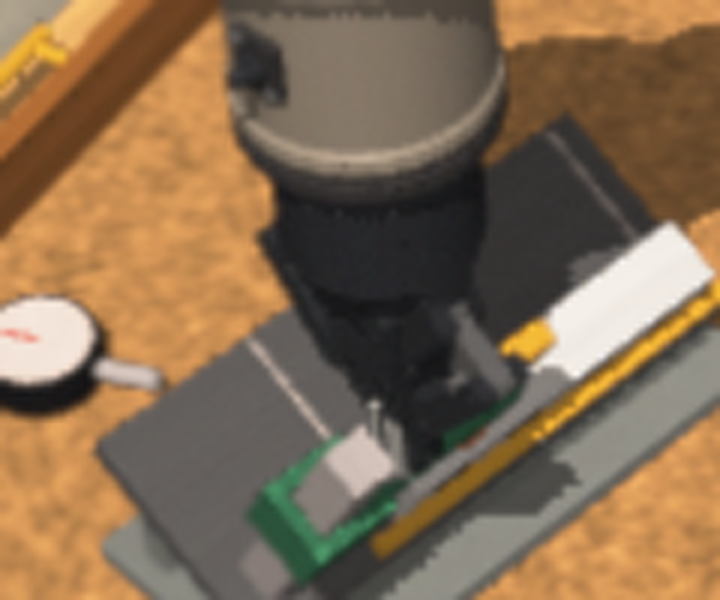

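```bash

python3 -m crank '[0,0,0.25,0.45,0,0,0,0.25,0.45,0,0,0,0,0,0]'
python3 -m crank '[0,0,0.1,0.18,0,0,0,0.1,0.18,0,0,0,0,0,0]'
python3 -m crank '[0,0,0.1,0.18,0,0,0,0.1,0.18,0,0,0,0,0,0]'
```

```text
time: 46.47
tool_pos: [0.5735, 0.1553, 0.1332]
tcp_rot: [-180.0, 0.0, 75.2]
ft_force: [-0.8, -1.7, 5.1]
opening: -0.0
time: 46.72
tool_pos: [0.5753, 0.1549, 0.13]
tcp_rot: [-180.0, 0.0, 75.3]
ft_force: [-2.6, -1.7, 5.5]
opening: -0.0001
time: 46.97
tool_pos: [0.5772, 0.1543, 0.1264]
tcp_rot: [-180.0, 0.0, 75.3]
ft_force: [-3.1, -1.5, 6.5]
opening: 0.0001
```

```bash

python3 -m crank '[0,0,0.1,0.18,0,0,0,0.1,0.18,0,0,0,0,0,0]'
python3 -m crank '[0,0,0.1,0.18,0,0,0,0.1,0.18,0,0,0,0,0,0]'
python3 -m crank '[0,0,0.1,0.18,0,0,0,0,0,0]'
```

```text
time: 47.22
tool_pos: [0.5791, 0.154, 0.1231]
tcp_rot: [-180.0, 0.0, 75.3]
ft_force: [-5.7, -1.6, 10.0]
opening: 0.0003
time: 47.47
tool_pos: [0.5809, 0.1538, 0.1199]
tcp_rot: [-180.0, 0.0, 75.3]
ft_force: [-9.4, -2.1, 18.2]
opening: 0.0002
time: 47.63
tool_pos: [0.5818, 0.1538, 0.1183]
tcp_rot: [-180.0, -0.0, 75.3]
ft_force: [-10.2, -1.3, 19.3]
opening: -0.0002
```

```bash

python3 -m crank '[0,0,0.1,0.18,0,0,0,0,0,0,0,0,0,0,0]'
python3 - <<'E'
from go import *
s=grab('side')
crop(s,190,210,120,100,6,'pics/s32.png')
E
```

```text
time: 47.88
tool_pos: [0.5827, 0.1538, 0.1169]
tcp_rot: [-180.0, -0.0, 75.3]
ft_force: [-10.8, -0.0, 22.8]
opening: -0.0004
```

View pics/s32.png

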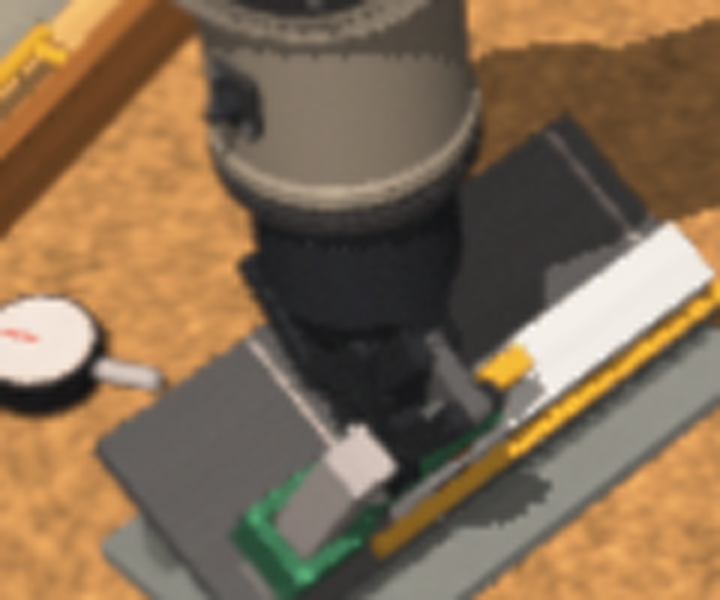

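```bash

python3 -m crank '[0,0,0.1,0.18,0,0,0,0,0,0,0,0,0,0,0]'
python3 -m crank '[0,0,-0.25,-0.45,0,0,0,-0.5,-0.9,0,0,0,-0.5,-1,0,0,0,-0.5,-2,0,0,0,-0.5,-3,0,0,0,0,-3,0,0,-2,0,0,0,0,-4,0,0,0,0,-4,0,0,0,0,0,0,0,0]'
python3 - <<'E'
from go import *
s=grab('side');t=grab('top')
cv2.imwrite('pics/side33.png',s);cv2.imwrite('pics/top33.png',t)
crop(s,190,210,120,100,6,'pics/s33.png');crop(t,170,150,120,90,6,'pics/t33.png')
E
```

```text
time: 48.18
tool_pos: [0.5834, 0.1539, 0.1158]
tcp_rot: [-180.0, -0.0, 75.3]
ft_force: [-17.7, 0.5, 34.3]
opening: 0.0
time: 49.02
tool_pos: [0.5353, 0.0545, 0.2182]
tcp_rot: [180.0, 0.1, 74.9]
ft_force: [1.1, -1.1, 0.3]
opening: 0.0001
```

View pics/s33.png

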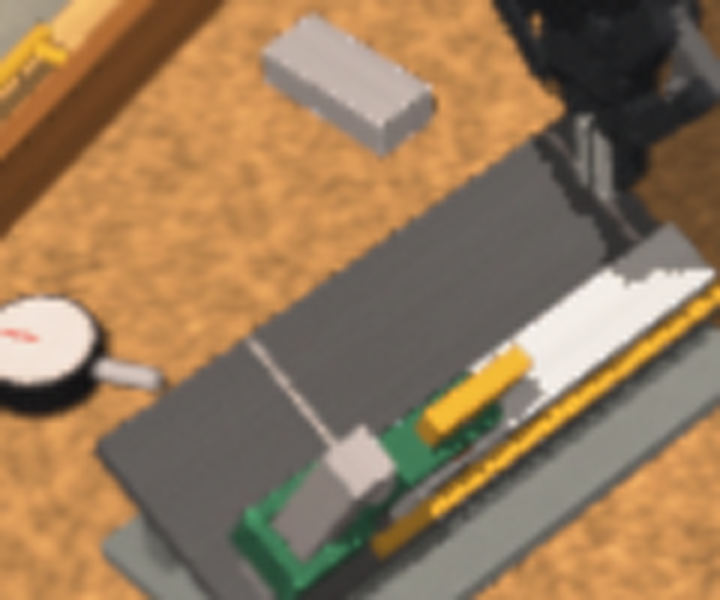

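View pics/t33.png

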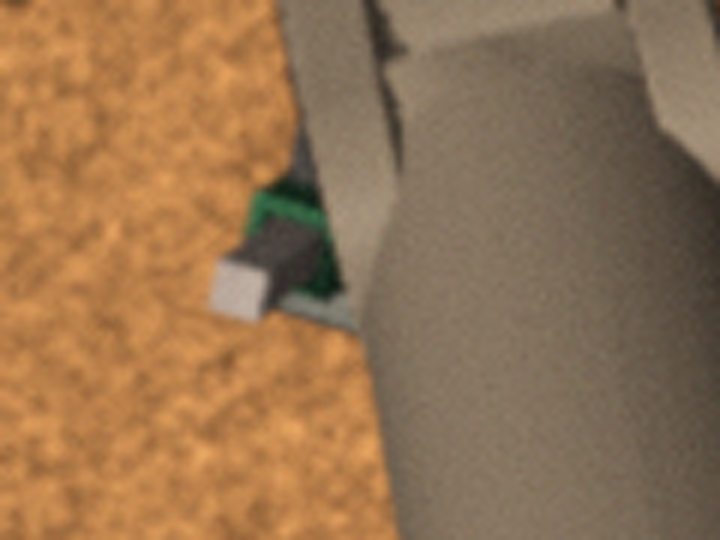

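```bash
python3 - <<'E'
from bedp import *
F=lambda p:c((190,210),6,p)
for z in(.104,.108,.112):
    A=[onb('side',F(p),z) for p in[(428,425),(520,352)]]; A=np.array(A)*1e3; d=A[1]-A[0]; print(z,A.round(1).tolist(),'c',A.mean(0).round(1),'ang from -y toward +x deg',np.degrees(np.arctan2(d[0],-d[1])).round(1),np.linalg.norm(d).round(1))
W=o+R@np.array([-.032,.060,.094]); print('wing',W)
delta([W[0],W[1],W[2]+.06],75.2)
E
```

```text
0.104 [[-31.9, 91.5, 104.0], [-30.9, 41.2, 104.0]] c [-31.4  66.3 104. ] ang from -y toward +x deg 1.2 50.3
0.108 [[-32.3, 93.3, 108.0], [-31.3, 43.2, 108.0]] c [-31.8  68.2 108. ] ang from -y toward +x deg 1.2 50.1
0.112 [[-32.7, 95.1, 112.0], [-31.6, 45.1, 112.0]] c [-32.2  70.1 112. ] ang from -y toward +x deg 1.2 50.0
wing [0.56507173 0.10685559 0.13570439]
t 49.12 tcp [0.5366 0.0603 0.2184] [179.9  -0.   75.1] q [ -6.  13.  -9. 110.   2.  57. -30.] F [0.4 0.4 0.4] open 0.0001
shift cm [5.23 1.55 2.27] turn -0.001621353774187299
```

```bash

python3 -m crank '[4.2,0,0,0,-0.12,4.2,0,0,0,-0.12,4.2,0,0,0,-0.12,4.2,0,0,0,-0.12,4.2,0,0,0,-0.12,4.2,0,0,0,-0.12,4.2,0,0,0,-0.12,4.2,0,0,0,-0.12,4.2,0,0,0,-0.12,4.2,0,0,0,-0.12,4.2,0,0,0,-0.12,4.2,0,0,0,-0.12,4.2,0,0,0,-0.12,4.2,0,0,0,-0.12,4.2,0,0,0,-0.12,4.2,0,0,0,-0.12,4.2,0,0,0,-0.12,4.2,0,0,0,-0.12]' 40
python3 -m crank '[4.2,0,0,0,-0.12,4.2,0,0,0,-0.12,4.2,0,0,0,-0.12,4.2,0,0,0,-0.12,4.2,0,0,0,-0.12,4.2,0,0,0,-0.12,4.2,0,0,0,0,4.2,0,0,0,0]'
python3 go.py .5677 .1073 .165 240
```

```text
time: 50.62
tool_pos: [0.537, 0.0633, 0.2179]
tcp_rot: [180.0, 0.0, -160.5]
ft_force: [0.3, -0.3, 0.1]
opening: 0.0421
time: 51.28
tool_pos: [0.537, 0.0627, 0.2178]
tcp_rot: [180.0, 0.0, -119.9]
ft_force: [1.2, -0.5, 0.4]
opening: 0.0419
t 51.28 tcp [0.537  0.0627 0.2178] [ 180.     0.  -119.9] q [ 14.  15. -33. 109.  10.  59. 128.] F [ 1.2 -0.5  0.4] open 0.0419
shift cm [-5.39 -0.44  5.28] turn 0.0020076572399210816
```

```bash

python3 -m crank '[4.2,-1,0,0,-0.12,4.2,-1,0,0,-0.12,4.2,0,0,0,0]'
python3 go.py .5677 .1073 .165 255
```

```text
time: 51.53
tool_pos: [0.5462, 0.082, 0.2178]
tcp_rot: [-180.0, 0.1, -105.7]
ft_force: [-0.2, 0.7, 0.5]
opening: 0.0421
t 51.53 tcp [0.5462 0.082  0.2178] [-1.800e+02  1.000e-01 -1.057e+02] q [ 14.  17. -35. 107.  11.  59. 139.] F [-0.2  0.7  0.5] open 0.0421
shift cm [-3.02 -1.39  5.28] turn -0.012859360578724445
```

```bash

python3 -m crank '[4.2,-1,-0.5,0,-0.013,4.2,-1,-0.5,1,0,4.2,-1,-0.4,2,0,4.2,0,0,2,0,4.2,0,0,0,0,4.2,0,0,0,0]'
python3 - <<'E'
from go import *
delta([.5677,.1073,.1233],254.8)
s=grab('side');t=grab('top')
crop(s,190,210,120,100,6,'pics/s34.png')
E
```

```text
time: 52.03
tool_pos: [0.5668, 0.105, 0.1671]
tcp_rot: [179.9, -0.0, -105.4]
ft_force: [0.4, -0.2, 0.3]
opening: 0.0422
t 52.03 tcp [0.5668 0.105  0.1671] [ 179.9   -0.  -105.4] q [ 11.  23. -34. 107.  15.  55. 134.] F [ 0.4 -0.2  0.3] open 0.0422
shift cm [-0.25 -0.03  4.37] turn -0.0038038759565908807
```

View pics/s34.png

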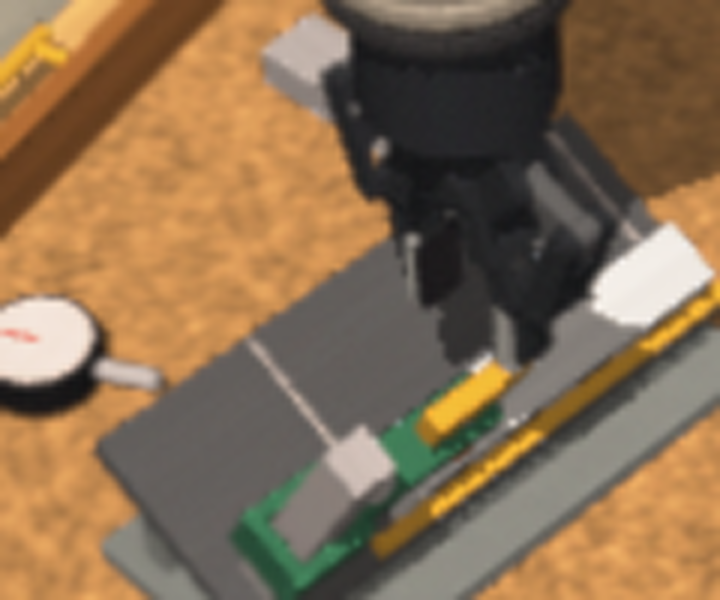

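```bash

python3 -m crank '[4.2,-0.25,0,1,0,4.2,0,0,1,0,4.2,0,0,0.8,0,4.2,0,0,0,0]' 40
python3 -m crank '[4.2,0,0,0.6,0,4.2,0,0,0.6,0,4.2,0,0,0.2,0,4.2,0,0,0,0]'
python3 - <<'E'
from go import *
delta([.5677,.1073,.1233],254.8)
s=grab('side')
crop(s,190,210,120,100,6,'pics/s35.png')
E
```

```text
time: 52.47
tool_pos: [0.5669, 0.1069, 0.1377]
tcp_rot: [179.9, -0.1, -105.2]
ft_force: [-0.9, -0.3, -0.3]
opening: 0.042
time: 52.8
tool_pos: [0.5676, 0.1073, 0.1249]
tcp_rot: [180.0, -0.0, -105.2]
ft_force: [-1.1, 0.1, 0.7]
opening: 0.0416
t 52.8 tcp [0.5676 0.1073 0.1249] [ 180.    -0.  -105.2] q [  9.  26. -33. 109.  18.  51. 132.] F [-1.1  0.1  0.7] open 0.0416
shift cm [-0.   -0.01  0.16] turn -0.00037667086797262006
```

View pics/s35.png

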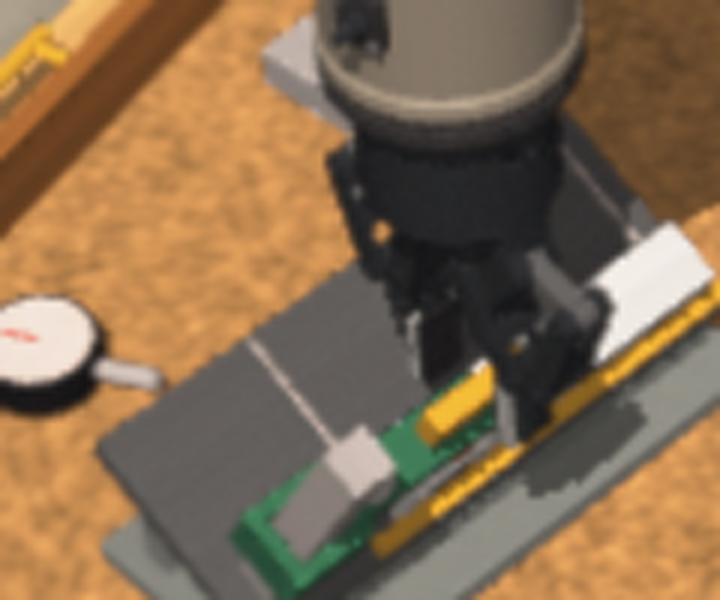

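```bash

python3 -m crank '[3.6,0,0,0,0,3,0,0,0,0,3,0,0,0.1,0,3,0,0,0,0.1,3,0,0,0,0.1,3,0,0,0,0.1,3,0,0,0,0.1,3,0,0,0,0.1,3,0,0,0,0.1,3,0,0,0,0.1,3,0,0,0,0.1,3,0,0,0,0.1,3,0,0,0,0.1,3,0,0,0,0]' 40
python3 - <<'E'
from go import *
st=arm.get_state(); print(st['torque'],st['ft_force'])
s=grab('side')
crop(s,190,210,120,100,6,'pics/s36.png')
E
```

```text
time: 54.02
tool_pos: [0.5661, 0.1089, 0.1246]
tcp_rot: [179.9, -0.1, -162.8]
ft_force: [-11.9, 5.2, 5.8]
opening: 0.0303
[1.29161128 2.2971487  0.25005839] [-11.87725106   5.16961534   5.84858981]
```

View pics/s36.png

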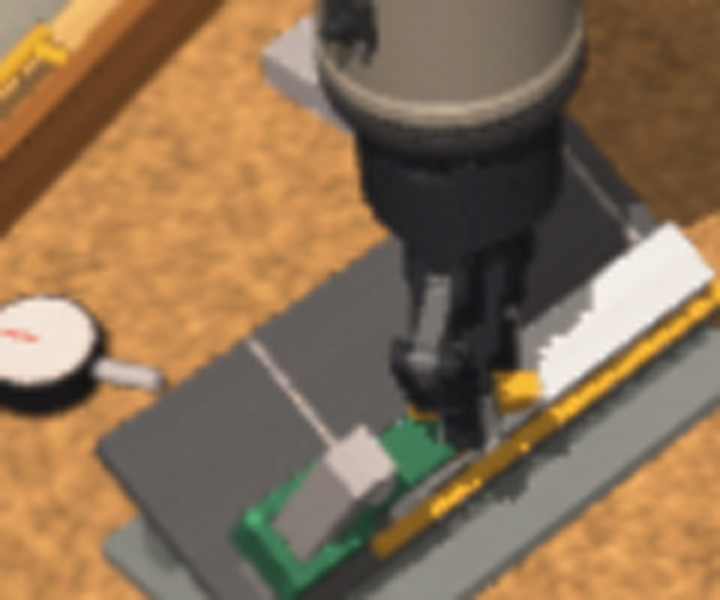

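```bash

python3 -m crank '[3,0.1,0,0.1,0.1,3,0,0,0,0.1,3,0,0,0,0.1,3,0,0,0,0.1,3,0,0,0,0.1,3,0,0,0.1,0.1,3,0,0,0,0.1,3,0,0,0,0.1,3,0,0,0,0.1,3,0,0,0,0.1,3,0,0,0,0]' 40
python3 - <<'E'
from go import *
st=arm.get_state(); print(st['torque'],st['ft_force'])
s=grab('side')
crop(s,190,210,120,100,6,'pics/s37.png')
E
```

```text
time: 54.98
tool_pos: [0.567, 0.1091, 0.1231]
tcp_rot: [179.9, -0.0, 139.9]
ft_force: [-1.0, 5.9, 2.2]
opening: 0.03
[1.27633157 0.10653088 0.04592844] [-1.00416252  5.93925546  2.18102547]
```

View pics/s37.png

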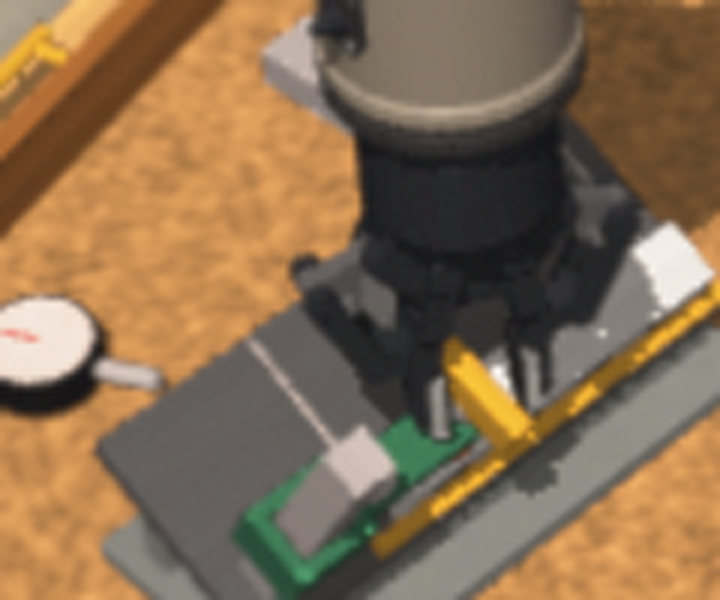

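```bash

python3 -m crank '[3,0,0,0.1,0.1,3,0,0,0,0.1,3,0,0,0,0.1,3,0,0,0,0.1,3,0,0,0,0.1,3,0,0,0.1,0.1,3,0,0,0,0.1,3,0,0,0,0.1,3,0,0,0,0.1,3,0,0,0,0.1,3,0,0,0,0.1,3,0,0,0,0.1,3,0,0,0,0.1,3,0,0,0,0]' 40
python3 - <<'E'
from go import *
st=arm.get_state(); print(st['torque'],st['ft_force'],st['joint_pos'].round(0))
s=grab('side')
crop(s,190,210,120,100,6,'pics/s38.png')
E
```

```text
time: 56.2
tool_pos: [0.5671, 0.109, 0.123]
tcp_rot: [180.0, -0.1, 65.4]
ft_force: [-16.4, 3.2, 38.7]
opening: 0.0299
[0.72247459 3.09037956 0.53185662] [-16.35810469   3.23133759  38.68255042] [-24.  22.   8. 111.  -4.  47. -38.]
```

View pics/s38.png

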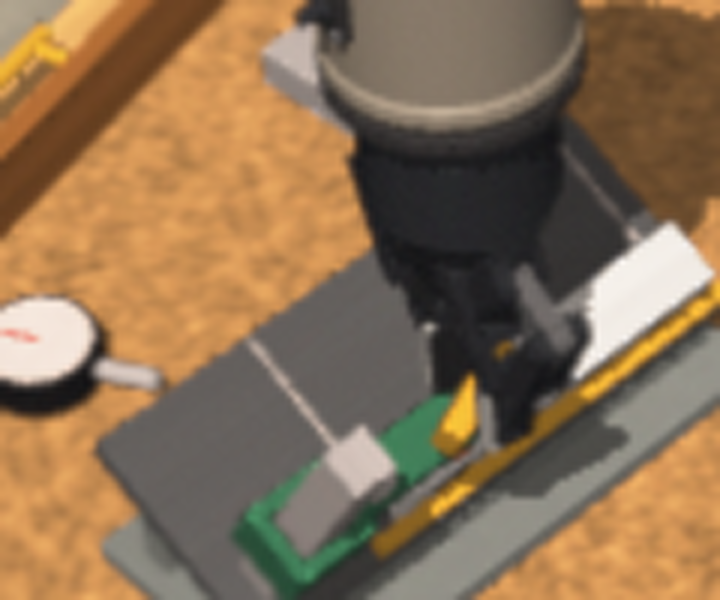

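```bash

python3 -m crank '[3,0,0,-0.4,0,3,0,0,-0.2,0,3,0,0,0,0]' 40
python3 -m crank '[3,0,0,0,0.1,3,0,0,0,0.1,3,0,0,0,0.1,3,0,0,0,0.1,3,0,0,0,0]' 40
python3 - <<'E'
from go import *
st=arm.get_state(); print(st['torque'],st['ft_force'])
s=grab('side')
crop(s,190,210,120,100,6,'pics/s39.png')
E
```

```text
time: 56.5
tool_pos: [0.5665, 0.1078, 0.1266]
tcp_rot: [-180.0, -0.0, 65.8]
ft_force: [-2.7, 4.4, -3.5]
opening: 0.0302
time: 56.92
tool_pos: [0.565, 0.1079, 0.1263]
tcp_rot: [-179.8, 0.1, 42.5]
ft_force: [-13.9, 3.9, 11.4]
opening: 0.0299
[1.02211411 3.03410263 0.3622397 ] [-13.87982734   3.87211446  11.43070157]
```

View pics/s39.png

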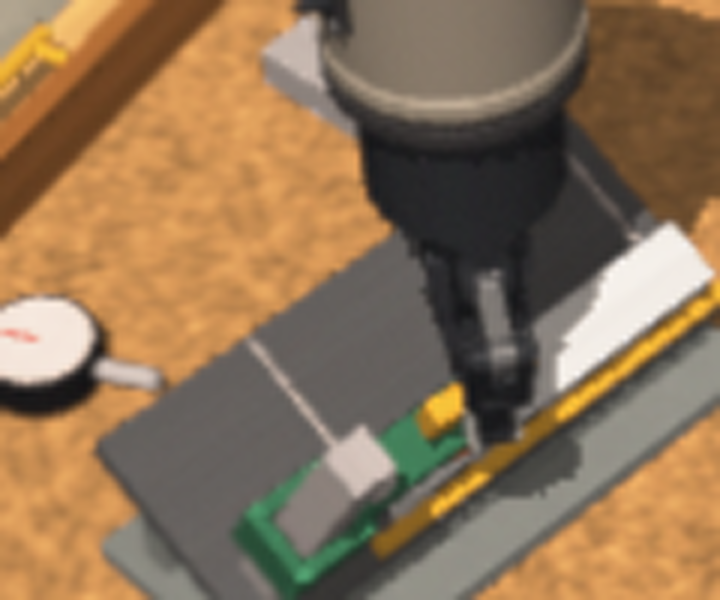

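```bash

python3 -m crank '[3,0,0,0,0.1,3,0,0,0,0.1,3,0,0,0,0.1,3,0,0,0,0.1,3,0,0,0,0.1,3,0,0,0,0.1,3,0,0,0,0]' 40
python3 - <<'E'
from go import *
st=arm.get_state(); print(st['torque'],st['ft_force'],st['joint_pos'].round(0))
s=grab('side')
crop(s,190,210,120,100,6,'pics/s40.png')
E
```

```text
time: 57.55
tool_pos: [0.5646, 0.1097, 0.1262]
tcp_rot: [-179.8, 0.2, 8.2]
ft_force: [-16.5, 12.1, 9.8]
opening: 0.0301
[2.71585926 3.25634613 0.32925366] [-16.53255556  12.12309926   9.83154607] [-34.  23.  21. 111. -11.  48. -89.]
```

View pics/s40.png

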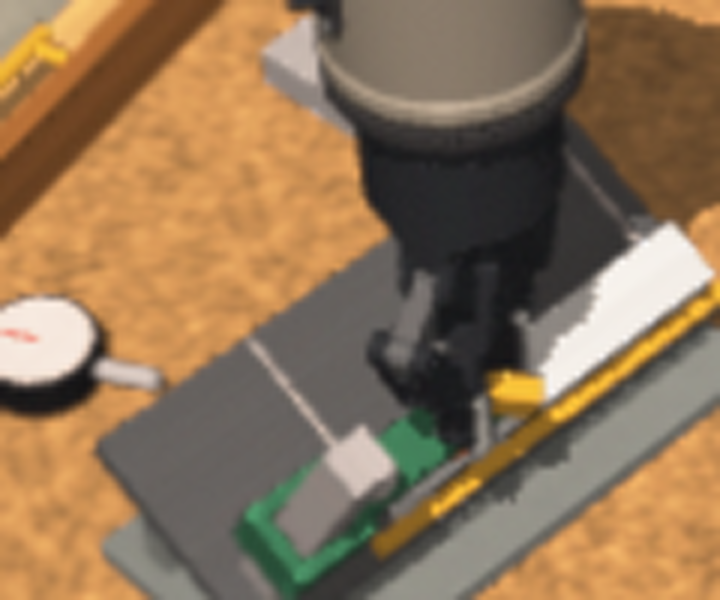

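```bash

python3 -m crank '[3.2,0,0,0,-0.1,3.6,0,0,0,-0.1,4,0,0,0,-0.1,4.2,0,0,0,0,4.2,0,0,-0.5,0,4.2,0,0,-1,0,4.2,0,0,-2,0,4.2,0,0,-3,0,4.2,0,0,-4,0,4.2,0,0,-4,0,4.2,-4,0,0,0,4.2,-4,0,0,0,4.2,-4,0,0,0,4.2,0,0,0,0]'
python3 - <<'E'
from go import *
st=arm.get_state(); print(st['ft_force'])
s=grab('side');t=grab('top')
cv2.imwrite('pics/side41.png',s);cv2.imwrite('pics/top41.png',t)
crop(s,190,190,150,130,5,'pics/s41.png');crop(t,190,140,160,120,5,'pics/t41.png')
E
```

```text
time: 58.77
tool_pos: [0.4535, 0.0518, 0.2723]
tcp_rot: [-179.9, 0.0, 25.3]
ft_force: [2.6, -0.4, 0.1]
opening: 0.042
[ 2.56859829 -0.38856897  0.13887054]
```

View pics/s41.png

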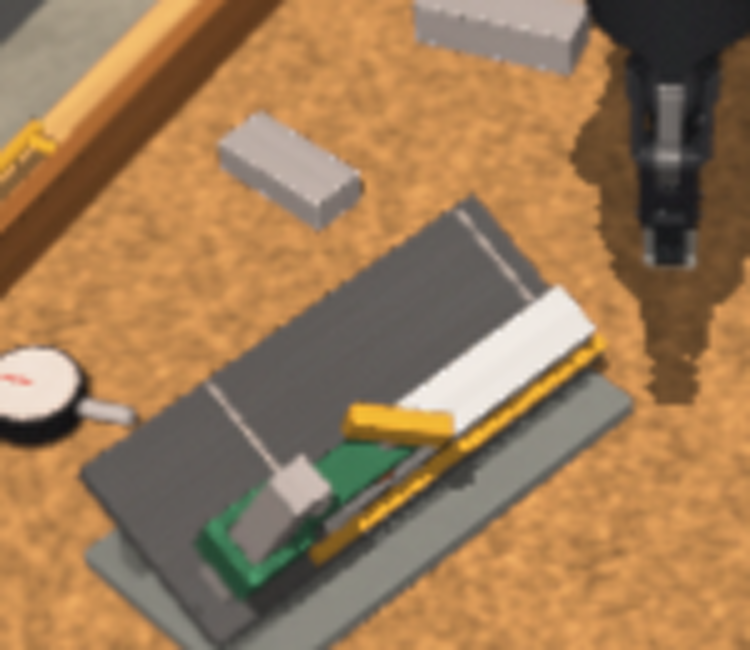

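View pics/top41.png

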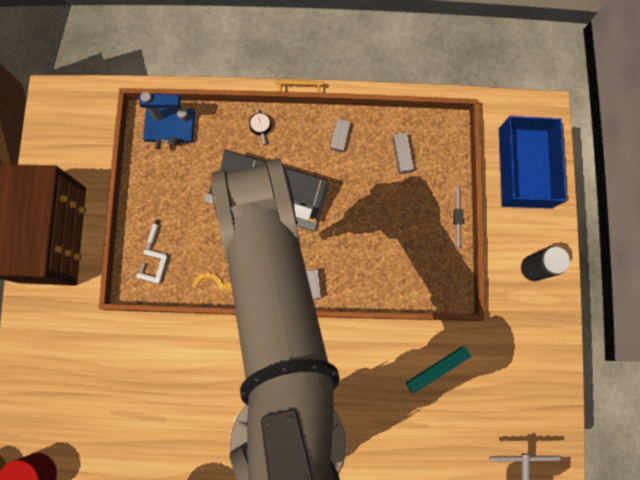

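```bash
python3 - <<'E'
from bedp import *
for z in(.090,.1):
    A=[onb('side',a(p),z)*1e3 for p in[(347,408),(452,418)]];d=A[1]-A[0];print(A,np.degrees(np.arctan2(d[0],-d[1])),np.linalg.norm(d[:2]))
for p in[(556,287),(597,325)]: print('bar -y corners',(onb('side',a(p),.036)*1e3).round(1))
s0=cv2.imread('pics/side0.png');s1=cv2.imread('pics/side41.png')
for nm,u in(('dial',(196,268)),('b2',(290,195)),('b3',(248,224)),('b1',(364,289)),('sp',(320,355)),('mic',(262,405)),('tap',(360,185))):
    x,y=u;T=s0[y-14:y+14,x-14:x+14];W=s1[y-26:y+26,x-26:x+26];m=cv2.matchTemplate(W,T,cv2.TM_CCOEFF_NORMED);_,v,_,l=cv2.minMaxLoc(m);print(nm,round(v,2),l[0]-12,l[1]-12)
E
```

```text
[array([-10.60350742,  73.97202834,  90.        ]), array([-44.36544002,  34.98062093,  90.        ])] -40.88867801942067 51.577106796761996
[array([-11.69741286,  78.56811282, 100.        ]), array([-45.19003034,  39.88773546, 100.        ])] -40.88867801942072 51.16568203402483
bar -y corners [-18.9 -84.5  36. ]
bar -y corners [-47.2 -88.8  36. ]
dial 1.0 0 0
b2 1.0 0 0
b3 1.0 0 0
b1 1.0 0 0
sp 1.0 0 0
mic 1.0 0 0
tap 0.83 0 0
```

```bash
python3 -c "
from plant import arm
s=arm.get_state();print(s['time'],s['qvel'].round(2));print(arm.close_job())"
```

```text
58.8667 [-0.11  2.99 -0.78 -2.59 -0.38 -0.59  0.66]
the job is handed in; nothing more can be done
None
```

The parallel is clamped flat on the plate against the fence, and I handed the job in at 58.9 s of the 72 s allowed. The hand-in gave no verdict.

**What went wrong on the way:** my first placing failed. The parallel slid over the fence and landed on its side on the cork. I picked it up, stood it on end, turned it 90° and laid it upright again. I then placed it a second time, easing it down onto the plate with the fingers and nudging it against the fence.

**Last checks, from the final pictures:**
- **Parallel:** its centre is about 1 mm from the fence-contact position and within about 2 mm of centred between the white lines. It did not move while I clamped it.
- **Jaw:** I slid it down until the push force jumped to about 38 N, which I took as tilted and bound. I could not measure the tilt or the pad force directly, so those are inferred.
- **Wing handle:** it reads about 3.85 rad if it started near 0, as the picture suggested. The requirement is 2.6 rad.
- **Other things in the drawer:** matched against the first picture, all seven show no shift. The tap wrench match was weaker (0.83) because the arm's shadow lay across it.
- **Robot:** the arm is clear of everything, with the fingers open.

**Close to a limit:** while turning the wing, the fingers pressed down on something with 38.7 N. I raised the tool at once and carried on.

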